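# Put the hollow punches away by size and close their case

## Robot

A 6-joint arm with a two-finger parallel gripper is mounted at the origin on the work surface. World frame = base frame: x ahead of the robot, y to its left, z up, the work surface at z = 0. Lengths are in mm, angles in rad, forces in N, time in s.
With the tool pointing down it reaches from about 275 to 1000 mm from the base axis. Payload 8.4 kg.
Tool frame: the origin (TCP) lies at the very end of the fingers, on their centre line; the grasp point (between the pads) lies 19 mm behind it (r.tcp_to_grasp is the distance from the TCP to the grasp point, in mm); z points along the fingers, y is the line along which they close (so a half turn about z gives the same grasp; the last joint's range is limited). The gripper opens to 85 mm and grips with 20 to 120 N. Pads are 22 mm wide; open, the fingers measure 114 mm over their backs; the gripper's body (76 mm by 85 mm) begins 54 mm behind the grasp point. The pads swing forward as they close: fully open they stand 13 mm farther back than shut.
Start: joints at [1.124, 0.353, 1.633, -0, 1.155, -0.002], TCP at [268.922, 564.189, 231.281] pointing down, gripper open.
Joint ranges: [-2.63, 2.63], [-0.92, 2.1], [0.06, 2.66], [-1.3, 4.44], [0, 2.69], [-3.02, 3.02]. Speed limits (rad/s): [2.22, 2.22, 2.79, 3.14, 3.14, 3.14].

## Interface

Orientations are given as [roll, pitch, yaw] about the fixed x, y, z axes, in that order (R = Rz(yaw) Ry(pitch) Rx(roll)).
In Python, from rig import r gives the robot as it stands. The module is installed in compiled form; this text tells all that it offers.
- The arm moves only by the tool play_rows, never from a script. Its argument "rows" is a list of rows, each an object with "dp": the shift along the tool's x, y, z in units of 40 mm (1.0 is 40 mm), a list of three; "turn": the turn, a rotation vector about the tool's x, y, z in units of 6 degrees (1.0 is 6 degrees), a list of three; "fingers": the closure, from 0 (fully open) to 1 (shut). In form: [{"dp": [tx, ty, tz], "turn": [wx, wy, wz], "fingers": fingers}, ...]. A call has 1 to 5 rows; each row shifts and turns the commanded pose from where the row before left it, along the tool's axes as they then stand; what a row does not reach is not made up. A row lasts 1/12 s, in which the tool goes at most 41.7 mm and 7.16 degrees, less where a joint would pass 70% of its speed; a pose out of reach is approached as far as the arm can. A call is refused whole if a number of a shift passes 1 or a number of a turn 1, either way. A call with a gripper value outside its range is refused whole. The fingers move at their own pace and stop on an object; "force" is the grip in N (left out, the last holds). Time passes only in rows, so rows that do not move let the fingers close. It gives the time, the measured TCP pose, the force, the opening and the grip force at its end, in the units of the state.
- r.sense(): the state, without advancing time (a new reading comes with each control period).
- r.grab_frame(name): name is "scene" or "top"; returns a dict with "pixels" (400x640x3 uint8, red, green, blue), "fx", "fy", "cx", "cy" (pixels), "pose" (4x4, takes a point from camera to world coordinates). Camera axes: x right, y down, z forward; pixel columns grow to the right and rows downward; lengths in mm; the calibration is good to about 2 mm. A picture is of the moment at which its call begins. There is no depth.
- r.sign_off(): hands the job in; it is judged then, once.
The state is a dict: "clock": time; "qpos": joint angles; "qvel": joint speeds; "joint_efforts": joint torques, N m; "eef_pos": TCP position; "tcp_rot": TCP orientation; "contact_force": force on the tool from outside, world axes, zero at the start; "wrist_torque": the same for the moment, N m; "opening": opening from 0.0 (shut) to 1.0 (fully open); "grasp_force": force on a finger pad.
Only numpy, scipy, OpenCV 4.12 (cv2) and the standard library are available. Lean on these libraries where they do the work, as an engineer would, in place of code of your own. Each camera call takes 0.05 s, during which the arm holds its last target. There are 200 camera calls.

## Task

Put the four steel hollow punches away in their open wooden case in order of size: the smallest in the shortest bay, and so on up to the largest in the longest bay, each lying flat on the floor along its own bay (either way round). Then put the loose lid on the case so that it drops home and sits flat on the rim all round.

Things in the scene. Friction and masses are not known exactly. Their poses are not given: they have to be found in the camera images.
- punch_1: The smallest hollow punch, loose steel, 72 mm long: dark octagonal shank 12 mm across flats over 70 % of its length, then a thinner bright round cutting end. Lies on a flat. Origin on its long axis at half length (on the shank, 6 mm above its support); +x along it to the cutting end. Centre of mass about 8 mm from the origin towards the shank end; up to 0.07 kg.
- punch_2: The second smallest hollow punch, loose steel, 92 mm long: dark octagonal shank 16 mm across flats over 70 % of its length, then a thinner bright round cutting end. Lies on a flat. Origin on its long axis at half length (on the shank, 8 mm above its support); +x along it to the cutting end. Centre of mass about 10 mm from the origin towards the shank end; up to 0.15 kg.
- punch_3: The second largest hollow punch, loose steel, 112 mm long: dark octagonal shank 20 mm across flats over 70 % of its length, then a thinner bright round cutting end. Lies on a flat. Origin on its long axis at half length (on the shank, 10 mm above its support); +x along it to the cutting end. Centre of mass about 12 mm from the origin towards the shank end; up to 0.25 kg.
- punch_4: The largest hollow punch, loose steel, 132 mm long: dark octagonal shank 24 mm across flats over 70 % of its length, then a thinner bright round cutting end. Lies on a flat. Origin on its long axis at half length (on the shank, 12 mm above its support); +x along it to the cutting end. Centre of mass about 13 mm from the origin towards the shank end; up to 0.42 kg.
- bay_1: The shortest bay of the case, a cork-lined place 88 mm long for one punch lying along it, ended at +x by a step of the 26 mm high filler block. Origin at its middle on its floor, 8 mm above the bench; x along it (as the case's x), z up. Across: cleats and neighbour bay on one side, case wall 32 mm away on the other; neighbour's middle line 48 mm away. Its middle part has no divider.
- bay_2: The second shortest bay of the case, a cork-lined place 108 mm long for one punch lying along it, ended at +x by a step of the 26 mm high filler block. Origin at its middle on its floor, 8 mm above the bench; x along it (as the case's x), z up. Across: cleats and neighbour bays on both sides; neighbour's middle line 48 mm away. Its middle part has no divider.
- bay_3: The second longest bay of the case, a cork-lined place 128 mm long for one punch lying along it, ended at +x by a step of the 26 mm high filler block. Origin at its middle on its floor, 8 mm above the bench; x along it (as the case's x), z up. Across: cleats and neighbour bays on both sides; neighbour's middle line 48 mm away. Its middle part has no divider.
- bay_4: The longest bay of the case, a cork-lined place 148 mm long for one punch lying along it, ended at +x by the case wall. Origin at its middle on its floor, 8 mm above the bench; x along it (as the case's x), z up. Across: cleats and neighbour bay on one side, case wall 38 mm away on the other; neighbour's middle line 48 mm away. Its middle part has no divider.
- case: Open dark wooden case, fixed, any yaw: 166 mm (x) by 232 mm (y), 46 high, walls 9, floor 8 thick. Origin at the centre of its underside. Four bays along x, side by side in y, shortest at -y, longest at +y, all from the -x wall. Divider cleats between bays only at the bays' ends: 14 mm high, 8 wide, 12 long. A punch laid in too short a bay rides up on the filler and the lid does not seat.
- lid: Loose lid, 0.33 kg, right way up on the bench: dark board 166 (x) by 232 mm (y), 8 thick; under it a 132 x 198 mm panel, 8 deep, that drops inside the case with 8 mm spare all round; on top a bar pull 20 wide (x), 100 long (y), 26 high. Origin: centre of the panel's underside; board top z = 16 mm, pull top 42 mm. Fits either way round; seated, its origin is 38 mm above the case's.
Not all that is in view belongs to the job. What is shaped like the punch_4 but pink is not meant. What is shaped like the punch_2 but red is not meant.

How it is judged:
By the outcome, as a careful person would: the job done as asked, in the order asked, and still so for the second after the job is handed in, with the robot touching nothing.
It also fails if it takes over 128 s, if anything falls off the work surface, if the arm or the gripper's body presses on something with over 40 N, if the wrist force passes 120 N, or if a joint passes its speed limit or range.

## Working session

There is one attempt and no reset: what is moved stays moved. The work goes in short steps, Python scripts to look and compute and a tool call to move; the robot and the scene stay as the last step left them, time stands still between calls to the robot, and variables do not carry over. Pictures are saved under pics/ and viewed, at most 14 in all, crops included, and the job is handed in when it is done.

Besides the shell and the picture viewer there is one more tool, called after "Emit:" by a JSON object that holds its "api" and its "payload". play_rows: Moves the arm, as the interface text tells. Its arguments: {"type":"object","properties":{"rows":{"type":"array"},"force":{"type":"number"}},"required":["rows"]}

```bash
mkdir -p pics; cat > h.py <<'E'
import numpy as np, cv2
from rig import r
def grab(name, fn=None):
    f=r.grab_frame(name); im=f["pixels"][:,:,::-1].copy()
    if fn: cv2.imwrite("pics/"+fn,im)
    return f,im
def ray(f,u,v,z):
    T=np.array(f["pose"]); d=T[:3,:3]@np.array([(u-f["cx"])/f["fx"],(v-f["cy"])/f["fy"],1.]); o=T[:3,3]
    return o+d*(z-o[2])/d[2]
def proj(f,p):
    T=np.array(f["pose"]); c=T[:3,:3].T@(np.array(p,float)-T[:3,3]); return np.array([f["fx"]*c[0]/c[2]+f["cx"],f["fy"]*c[1]/c[2]+f["cy"]])
E
python3 - <<'E'
from h import *
for n in("scene","top"):
    f,im=grab(n,n+"0.png"); print(n,f["fx"],f["fy"],f["cx"],f["cy"]); print(np.round(f["pose"],3))
s=r.sense(); print(s); print(r.tcp_to_grasp)
E
```

```text
scene 365.8916365070392 365.8916365070392 319.6036546822231 199.6016031740322
[[ 1.670000e-01  5.640000e-01 -8.090000e-01  1.119088e+03]
 [ 9.860000e-01 -7.700000e-02  1.500000e-01 -1.439730e+02]
 [ 2.300000e-02 -8.220000e-01 -5.690000e-01  5.231070e+02]
 [ 0.000000e+00  0.000000e+00  0.000000e+00  1.000000e+00]]
top 409.9160796676929 409.9160796676929 320.2223293438806 206.09578899358755
[[ 2.50000e-02 -9.84000e-01  1.78000e-01  3.01411e+02]
 [-9.99000e-01 -1.90000e-02  3.30000e-02 -1.66120e+01]
 [-2.90000e-02 -1.79000e-01 -9.83000e-01  9.84619e+02]
 [ 0.00000e+00  0.00000e+00  0.00000e+00  1.00000e+00]]
{'clock': 0.1, 'qpos': array([ 1.12359774e+00,  3.53561742e-01,  1.63408039e+00, -1.49439255e-05,
        1.15517789e+00, -2.39454149e-03]), 'qvel': array([-0.00094693, -0.00257051, -0.00159113, -0.00067792,  0.00289275,
        0.0011529 ]), 'joint_efforts': array([ 1.83527838e-03, -6.06353331e+01, -3.42826617e+01,  8.44297415e-05,
        4.06529551e-03,  5.40954647e-05]), 'eef_pos': array([268.74035329, 563.79512547, 230.63863034]), 'tcp_rot': array([-3.14036526e+00,  1.07252784e-05,  2.69679465e+00]), 'contact_force': array([-0.96881024, -0.66040163, -0.3121791 ]), 'wrist_torque': array([-0.01919734,  0.04868832,  0.00173846]), 'grasp_force': 0.0, 'opening': 1.0011830856411097}
18.700000000000003
```

View pics/top0.png

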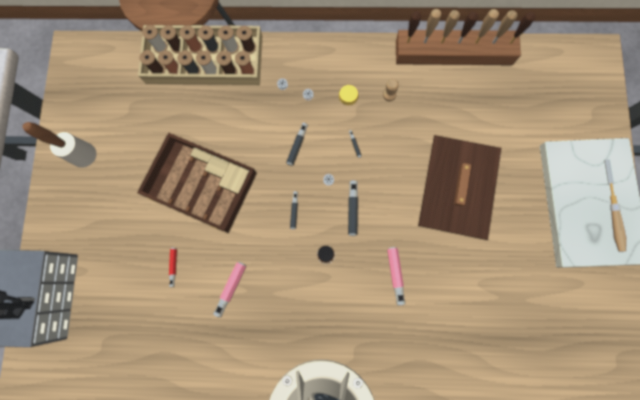

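View pics/scene0.png

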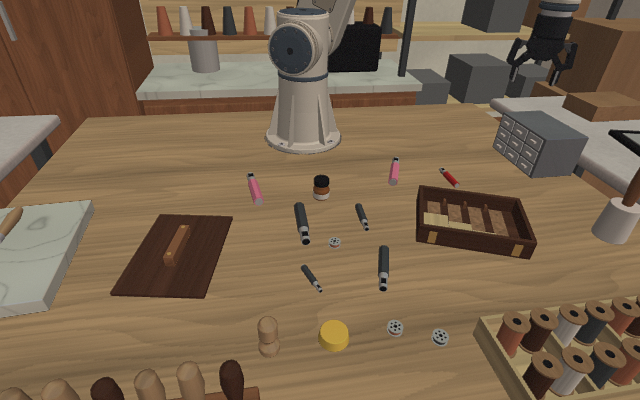

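Top view: punches at about (297,145), (355,145), (294,210), (353,208); case at (197,182) with the filler towards its upper right edge; lid at (460,187) with its pull at (463,184). The pink punches (230,290), (396,275) and the red one (172,267) are distractors.

```bash
cat >> h.py <<'E'
def comp(mask,u,v,rad):
    m=mask.astype(np.uint8); m2=np.zeros_like(m); m2[max(0,v-rad):v+rad,max(0,u-rad):u+rad]=1; m&=m2
    cs,_=cv2.findContours(m,cv2.RETR_EXTERNAL,cv2.CHAIN_APPROX_NONE)
    return max(cs,key=cv2.contourArea) if cs else None
def punches(f,im,seeds,rad=35):
    hsv=cv2.cvtColor(im,cv2.COLOR_BGR2HSV); mask=(hsv[:,:,1]<75)
    out=[]
    for u,v,h in seeds:
        c=comp(mask,u,v,rad)[:,0,:]
        P=np.array([ray(f,a,b,h) for a,b in c])[:,:2].astype(np.float32)
        (cx,cy),(w,l),an=cv2.minAreaRect(P); B=cv2.boxPoints(((cx,cy),(w,l),an))
        e=[(B[1]-B[0]),(B[2]-B[1])]; d=max(e,key=np.linalg.norm); L=np.linalg.norm(d); W=min(map(np.linalg.norm,e)); d=d/L
        # dark end = shank
        g=hsv[:,:,2]; p0=np.array([cx,cy]); 
        val=[]
        for s in(-1,1):
            q=proj(f,[*(p0+s*d*L*0.33),h]); val.append(g[int(round(q[1])),int(round(q[0]))])
        if val[0]>val[1]: d=-d
        out.append((cx,cy,np.arctan2(d[1],d[0]),L,W,val))
    return out
E
python3 - <<'E'
from h import *
f=r.grab_frame("top"); im=f["pixels"][:,:,::-1].copy()
for s,o in zip(["a","b","c","d"],punches(f,im,[(297,145,10),(355,145,6),(294,210,8),(353,208,12)],35)): print(s,np.round(o[:5],2),o[5])
hsv=cv2.cvtColor(im,cv2.COLOR_BGR2HSV)
print("bench",hsv[230,260],"lid",hsv[160,450],"case wall",hsv[153,148:160].tolist())
dark=hsv[:,:,2]<110
for n,u,v,h,rad in(("lid",460,187,16,62),("case",197,182,46,68)):
    c=comp(dark,u,v,rad); hull=cv2.convexHull(c)[:,0,:]
    P=np.array([ray(f,a,b,h) for a,b in hull])[:,:2].astype(np.float32)
    (cx,cy),wl,an=cv2.minAreaRect(P); B=cv2.boxPoints(((cx,cy),wl,an)); print(n,cx,cy,wl,an); print(B.round(1).tolist()); print([proj(f,[*b,h]).round(0).tolist() for b in B])
# pull
pm=(hsv[:,:,2]>110)
c=comp(pm,463,184,30); (a,b),wl,an=cv2.minAreaRect(c); print("pull",ray(f,a,b,42),wl,an)
B=cv2.resize(im[120:245,125:275],None,fx=4,fy=4,interpolation=cv2.INTER_CUBIC); cv2.imwrite("pics/case.png",B)
E
```

```text
a [ 6.3591e+02  7.8410e+01 -3.5000e-01  1.2115e+02  2.3900e+01] [np.uint8(83), np.uint8(99)]
b [ 6.3938e+02 -6.5040e+01  3.5000e-01  7.9360e+01  1.5000e+01] [np.uint8(85), np.uint8(144)]
c [ 4.6889e+02  8.0420e+01 -4.0000e-02  9.6500e+01  1.9090e+01] [np.uint8(84), np.uint8(128)]
d [ 4.7645e+02 -6.1590e+01  1.0000e-02  1.3947e+02  2.6430e+01] [np.uint8(84), np.uint8(87)]
bench [ 17  82 198] lid [ 10 113  79] case wall [[17, 83, 184], [17, 83, 182], [18, 84, 182], [17, 83, 182], [18, 84, 183], [17, 83, 182], [17, 83, 181], [17, 83, 175], [16, 86, 158], [15, 90, 127], [12, 99, 98], [9, 106, 84]]
lid 532.307861328125 -317.8219909667969 (162.22854614257812, 228.2115020751953) 79.34912109375
[[405.20001220703125, -376.3999938964844], [629.5, -418.6000061035156], [659.4000244140625, -259.20001220703125], [435.20001220703125, -217.0]]
[[487.0, 239.0], [500.0, 148.0], [434.0, 135.0], [418.0, 225.0]]
case 525.5343017578125 308.43450927734375 (241.62744140625, 162.16558837890625) 67.70575714111328
[[404.70001220703125, 227.39999389648438], [554.7000122070312, 165.89999389648438], [646.4000244140625, 389.5], [496.29998779296875, 451.0]]
[[228.0, 233.0], [258.0, 170.0], [168.0, 132.0], [137.0, 192.0]]
pull [ 532.90253218 -317.46694252   42.        ] (9.699540138244629, 41.59294128417969) 9.462321281433105
```

View pics/case.png

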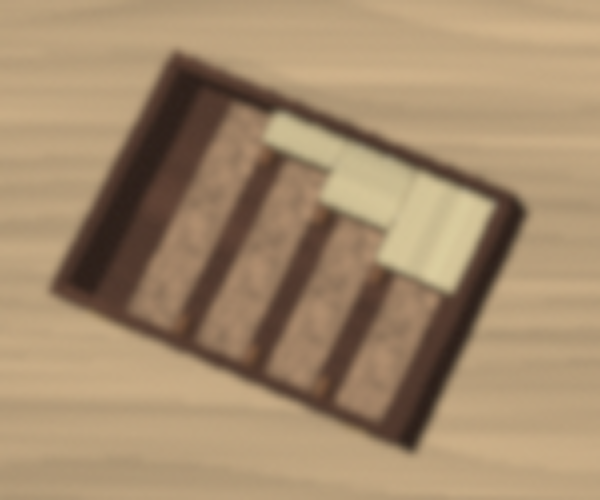

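Crop: the case has its filler (cream) at the top right, steps at crop px (262,137), (322,205), (378,262), and the long, unfilled bay on the left. The visible outer wall on the right side biases the outline, so I correct for it with the far rim edge and check with the filler steps.

```bash
cat >> h.py <<'E'
CASE=np.array([528.,315.]); CY=-0.389
def c2w(x,y): c,s=np.cos(CY),np.sin(CY); return CASE+np.array([c*x-s*y,s*x+c*y])
def w2c(p): c,s=np.cos(CY),np.sin(CY); d=np.array(p[:2])-CASE; return np.array([c*d[0]+s*d[1],-s*d[0]+c*d[1]])
BAY={1:(-30,-75),2:(-20,-27),3:(-10,21),4:(0,69)}
def plan(x,y,z,yaw,fing,pos=None,yaw0=None,n=0):
    s=r.sense(); p=np.array(s["eef_pos"] if pos is None else pos,float); 
    if yaw0 is None: yaw0=s["tcp_rot"][2]
    d=np.array([x,y,z])-p; dy=(yaw-yaw0+np.pi)%(2*np.pi)-np.pi if abs(yaw-yaw0)>np.pi else yaw-yaw0
    n=max(n,int(np.ceil(max(np.linalg.norm(d)/39,abs(np.degrees(dy))/6-.02,1))))
    print("delta",d.round(1),"dyaw",round(np.degrees(dy),1),"rows",n)
    for i in range(n):
        a=yaw0+dy*i/n; t=np.array([np.cos(a)*d[0]+np.sin(a)*d[1],np.sin(a)*d[0]-np.cos(a)*d[1],-d[2]])/n/40
        print('{"dp":%s,"turn":[0,0,%.2f],"fingers":%s}'%([round(float(v),2) for v in t],-np.degrees(dy)/n/6,fing),end=", " if i%5<4 else "\n")
    print(); return [x,y,z],yaw
E
python3 - <<'E'
from h import *
f=r.grab_frame("top")
for u,v in((262,137),(322,205),(378,262),(440,295)): print(w2c(ray(f,125+u/4,120+v/4,26)).round(1),end=" ")
for u,v in((175,52),(52,290)): print(w2c(ray(f,125+u/4,120+v/4,46)).round(1),end=" ")
g=r.grab_frame("scene"); print([proj(g,[*c2w(a,b),46]).round(0).tolist() for a,b in((83,116),(83,-116),(-83,-116),(-83,116))])
p,y=plan(639-8*np.cos(.35),-65-8*np.sin(.35),60,0.35+np.pi,0.5)
E
```

```text
[56.3 47.7] [32.3 -5.8] [ 14.  -53.2] [ 10.6 -96.7] [ 80.3 112.1] [-80.6 111.2] [[538.0, 243.0], [420.0, 225.0], [420.0, 184.0], [520.0, 197.0]]
delta [ 362.7 -631.7 -171. ] dyaw 45.5 rows 20
{"dp":[-0.75, -0.52, 0.21],"turn":[0,0,-0.38],"fingers":0.5}, {"dp":[-0.73, -0.55, 0.21],"turn":[0,0,-0.38],"fingers":0.5}, {"dp":[-0.71, -0.58, 0.21],"turn":[0,0,-0.38],"fingers":0.5}, {"dp":[-0.68, -0.6, 0.21],"turn":[0,0,-0.38],"fingers":0.5}, {"dp":[-0.66, -0.63, 0.21],"turn":[0,0,-0.38],"fingers":0.5}
{"dp":[-0.63, -0.66, 0.21],"turn":[0,0,-0.38],"fingers":0.5}, {"dp":[-0.61, -0.68, 0.21],"turn":[0,0,-0.38],"fingers":0.5}, {"dp":[-0.58, -0.7, 0.21],"turn":[0,0,-0.38],"fingers":0.5}, {"dp":[-0.55, -0.73, 0.21],"turn":[0,0,-0.38],"fingers":0.5}, {"dp":[-0.52, -0.75, 0.21],"turn":[0,0,-0.38],"fingers":0.5}
{"dp":[-0.49, -0.77, 0.21],"turn":[0,0,-0.38],"fingers":0.5}, {"dp":[-0.46, -0.79, 0.21],"turn":[0,0,-0.38],"fingers":0.5}, {"dp":[-0.43, -0.8, 0.21],"turn":[0,0,-0.38],"fingers":0.5}, {"dp":[-0.4, -0.82, 0.21],"turn":[0,0,-0.38],"fingers":0.5}, {"dp":[-0.36, -0.84, 0.21],"turn":[0,0,-0.38],"fingers":0.5}
{"dp":[-0.33, -0.85, 0.21],"turn":[0,0,-0.38],"fingers":0.5}, {"dp":[-0.3, -0.86, 0.21],"turn":[0,0,-0.38],"fingers":0.5}, {"dp":[-0.26, -0.87, 0.21],"turn":[0,0,-0.38],"fingers":0.5}, {"dp":[-0.23, -0.88, 0.21],"turn":[0,0,-0.38],"fingers":0.5}, {"dp":[-0.19, -0.89, 0.21],"turn":[0,0,-0.38],"fingers":0.5}
```

Emit:
{"api": "play_rows", "payload": {"rows": [{"dp": [-0.75,-0.52,0.21],"turn": [0,0,-0.38],"fingers": 0.5},{"dp": [-0.73,-0.55,0.21],"turn": [0,0,-0.38],"fingers": 0.5},{"dp": [-0.71,-0.58,0.21],"turn": [0,0,-0.38],"fingers": 0.5},{"dp": [-0.68,-0.6,0.21],"turn": [0,0,-0.38],"fingers": 0.5},{"dp": [-0.66,-0.63,0.21],"turn": [0,0,-0.38],"fingers": 0.5}]}}

```text
clock: 0.67
eef_pos: [360.2, 404.4, 188.9]
tcp_rot: [3.142, 0.0, 2.898]
contact_force: [2.1, 0.1, 0.3]
opening: 0.498
grasp_force: 0.0
```

Emit:
{"api": "play_rows", "payload": {"rows": [{"dp": [-0.63,-0.66,0.21],"turn": [0,0,-0.38],"fingers": 0.5},{"dp": [-0.61,-0.68,0.21],"turn": [0,0,-0.38],"fingers": 0.5},{"dp": [-0.58,-0.7,0.21],"turn": [0,0,-0.38],"fingers": 0.5},{"dp": [-0.55,-0.73,0.21],"turn": [0,0,-0.38],"fingers": 0.5},{"dp": [-0.52,-0.75,0.21],"turn": [0,0,-0.38],"fingers": 0.5}]}}

```text
clock: 1.08
eef_pos: [451.3, 246.1, 147.0]
tcp_rot: [3.141, 0.0, 3.097]
contact_force: [0.8, 0.9, 0.3]
opening: 0.5
grasp_force: 0.0
```

Emit:
{"api": "play_rows", "payload": {"rows": [{"dp": [-0.49,-0.77,0.21],"turn": [0,0,-0.38],"fingers": 0.5},{"dp": [-0.46,-0.79,0.21],"turn": [0,0,-0.38],"fingers": 0.5},{"dp": [-0.43,-0.8,0.21],"turn": [0,0,-0.38],"fingers": 0.5},{"dp": [-0.4,-0.82,0.21],"turn": [0,0,-0.38],"fingers": 0.5},{"dp": [-0.36,-0.84,0.21],"turn": [0,0,-0.38],"fingers": 0.5}]}}

```text
clock: 1.5
eef_pos: [542.4, 87.8, 105.0]
tcp_rot: [3.142, 0.0, -2.988]
contact_force: [0.9, 1.0, 0.7]
opening: 0.499
grasp_force: 0.0
```

Emit:
{"api": "play_rows", "payload": {"rows": [{"dp": [-0.33,-0.85,0.21],"turn": [0,0,-0.38],"fingers": 0.5},{"dp": [-0.3,-0.86,0.21],"turn": [0,0,-0.38],"fingers": 0.5},{"dp": [-0.26,-0.87,0.21],"turn": [0,0,-0.38],"fingers": 0.5},{"dp": [-0.23,-0.88,0.21],"turn": [0,0,-0.38],"fingers": 0.5},{"dp": [-0.19,-0.89,0.21],"turn": [0,0,-0.38],"fingers": 0.5}]}}

```text
clock: 1.92
eef_pos: [633.3, -69.8, 62.8]
tcp_rot: [3.142, -0.0, -2.789]
contact_force: [0.1, 0.2, 0.8]
opening: 0.5
grasp_force: 0.0
```

Emit:
{"api": "play_rows", "payload": {"rows": [{"dp": [0.02,0.06,0.7],"turn": [0,0,0],"fingers": 0.5},{"dp": [0,0,0.6],"turn": [0,0,0],"fingers": 0.5},{"dp": [0,0,0.2],"turn": [0,0,0],"fingers": 0.5},{"dp": [0,0,0],"turn": [0,0,0],"fingers": 0.7},{"dp": [0,0,0],"turn": [0,0,0],"fingers": 1}], "force": 50}}

```text
clock: 2.33
eef_pos: [631.1, -65.8, 3.5]
tcp_rot: [3.141, -0.001, -2.79]
contact_force: [0.8, -0.0, 0.0]
opening: 0.231
grasp_force: 0.3
```

Emit:
{"api": "play_rows", "payload": {"rows": [{"dp": [0,0,0],"turn": [0,0,0],"fingers": 1},{"dp": [0,0,0],"turn": [0,0,0],"fingers": 1},{"dp": [0,0,0],"turn": [0,0,0],"fingers": 1}]}}

```text
clock: 2.58
eef_pos: [632.0, -65.8, 4.7]
tcp_rot: [-3.141, 0.002, -2.79]
contact_force: [-0.2, -0.1, -1.2]
opening: 0.114
grasp_force: 48.8
```

Emit:
{"api": "play_rows", "payload": {"rows": [{"dp": [0,0,-0.4],"turn": [0,0,0],"fingers": 1},{"dp": [0,0,-0.9],"turn": [0,0,0],"fingers": 1},{"dp": [0,0,-0.9],"turn": [0,0,0],"fingers": 1},{"dp": [0,0,-0.4],"turn": [0,0,0],"fingers": 1},{"dp": [0,0,0],"turn": [0,0,0],"fingers": 1}]}}

```text
clock: 3.0
eef_pos: [634.3, -66.2, 112.8]
tcp_rot: [-3.138, 0.008, -2.79]
contact_force: [0.3, -0.3, -1.0]
opening: 0.114
grasp_force: 48.9
```

```bash
python3 - <<'E'
from h import *
f,im=grab("scene"); u,v=proj(f,r.sense()["eef_pos"]).astype(int); print(u,v)
cv2.imwrite("pics/g1.png",cv2.resize(im[v-60:v+60,u-80:u+80],None,fx=4,fy=4))
b=c2w(*BAY[1]); a=CY; off=-8
# tool x is opposite to punch +x here -> carrying offset: punch cutting end direction = tool x reversed
yaw=CY+np.pi; x,y=c2w(BAY[1][0]-8,BAY[1][1])
p,y0=plan(x,y,100,yaw,1)
E
```

```text
311 233
delta [-168.5  326.1  -10.4] dyaw -42.4 rows 10
{"dp":[0.12, 0.91, 0.03],"turn":[0,0,0.71],"fingers":1}, {"dp":[0.18, 0.9, 0.03],"turn":[0,0,0.71],"fingers":1}, {"dp":[0.25, 0.88, 0.03],"turn":[0,0,0.71],"fingers":1}, {"dp":[0.31, 0.86, 0.03],"turn":[0,0,0.71],"fingers":1}, {"dp":[0.38, 0.84, 0.03],"turn":[0,0,0.71],"fingers":1}
{"dp":[0.44, 0.81, 0.03],"turn":[0,0,0.71],"fingers":1}, {"dp":[0.5, 0.77, 0.03],"turn":[0,0,0.71],"fingers":1}, {"dp":[0.55, 0.73, 0.03],"turn":[0,0,0.71],"fingers":1}, {"dp":[0.6, 0.69, 0.03],"turn":[0,0,0.71],"fingers":1}, {"dp":[0.65, 0.64, 0.03],"turn":[0,0,0.71],"fingers":1}
```

View pics/g1.png

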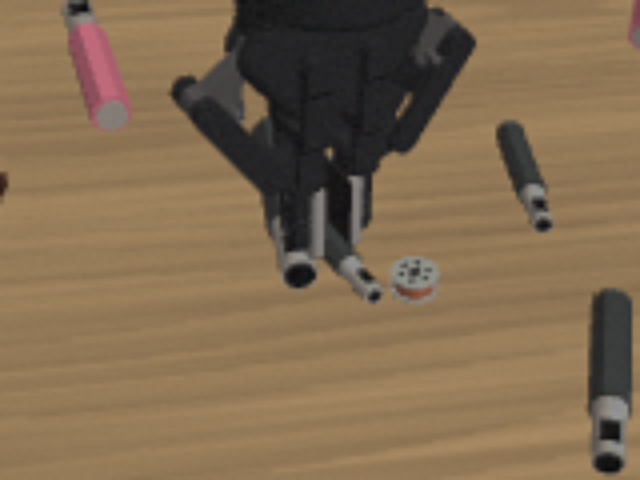

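Picture: punch_1 is held between the pads on its shank, with its bright end projecting (crop 360,275). Carry it to bay 1.

Emit:
{"api": "play_rows", "payload": {"rows": [{"dp": [0.12,0.91,0.03],"turn": [0,0,0.71],"fingers": 1},{"dp": [0.18,0.9,0.03],"turn": [0,0,0.71],"fingers": 1},{"dp": [0.25,0.88,0.03],"turn": [0,0,0.71],"fingers": 1},{"dp": [0.31,0.86,0.03],"turn": [0,0,0.71],"fingers": 1},{"dp": [0.38,0.84,0.03],"turn": [0,0,0.71],"fingers": 1}]}}

```text
clock: 3.47
eef_pos: [544.8, 97.9, 100.1]
tcp_rot: [-3.141, -0.002, 3.117]
contact_force: [-0.3, -0.2, -0.4]
opening: 0.117
grasp_force: 49.0
```

Emit:
{"api": "play_rows", "payload": {"rows": [{"dp": [0.44,0.81,0.03],"turn": [0,0,0.71],"fingers": 1},{"dp": [0.5,0.77,0.03],"turn": [0,0,0.71],"fingers": 1},{"dp": [0.55,0.73,0.03],"turn": [0,0,0.71],"fingers": 1},{"dp": [0.6,0.69,0.03],"turn": [0,0,0.71],"fingers": 1},{"dp": [0.65,0.64,0.03],"turn": [0,0,0.71],"fingers": 1}]}}

```text
clock: 3.88
eef_pos: [460.9, 260.7, 94.2]
tcp_rot: [-3.14, -0.001, 2.746]
contact_force: [1.3, 0.2, -0.7]
opening: 0.114
grasp_force: 49.0
```

Emit:
{"api": "play_rows", "payload": {"rows": [{"dp": [0,0,0],"turn": [0,0,0],"fingers": 1},{"dp": [0,0,0],"turn": [0,0,0],"fingers": 1}]}}

```text
clock: 4.05
eef_pos: [461.0, 260.9, 94.2]
tcp_rot: [-3.14, -0.001, 2.753]
contact_force: [-0.5, -0.4, -0.6]
opening: 0.115
grasp_force: 49.0
```

```bash
python3 - <<'E'
from h import *
f,im=grab("top"); u,v=proj(f,r.sense()["eef_pos"]).astype(int); print(u,v)
cv2.imwrite("pics/p1.png",cv2.resize(im[v-75:v+75,u-100:u+100],None,fx=4,fy=4))
print(w2c(r.sense()["eef_pos"]))
x,y=c2w(BAY[1][0]-8,BAY[1][1]); plan(x,y,13,CY+np.pi,1,n=5)
E
```

```text
209 204
[-40.35371243 -76.1286209 ]
delta [  2.6   0.2 -81.4] dyaw 0.0 rows 5
{"dp":[-0.01, 0.01, 0.41],"turn":[0,0,-0.00],"fingers":1}, {"dp":[-0.01, 0.01, 0.41],"turn":[0,0,-0.00],"fingers":1}, {"dp":[-0.01, 0.01, 0.41],"turn":[0,0,-0.00],"fingers":1}, {"dp":[-0.01, 0.01, 0.41],"turn":[0,0,-0.00],"fingers":1}, {"dp":[-0.01, 0.01, 0.41],"turn":[0,0,-0.00],"fingers":1}
```

View pics/p1.png

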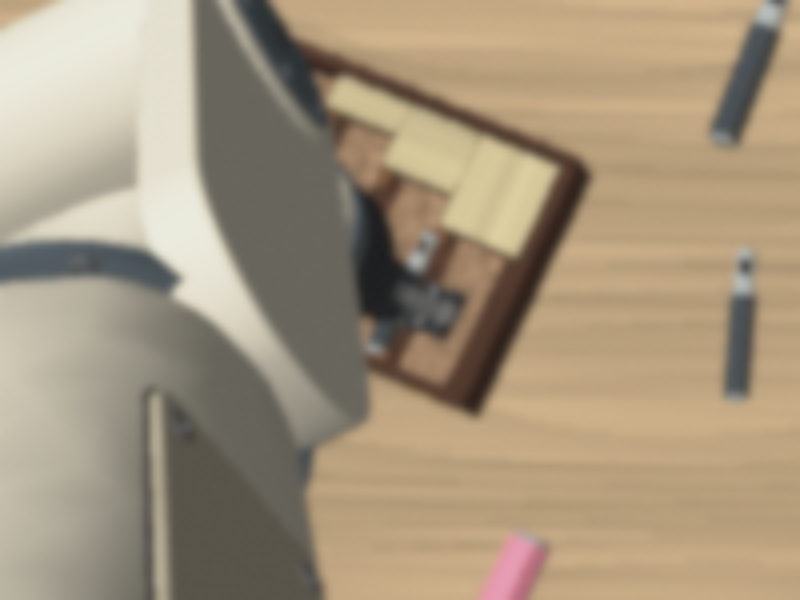

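Picture: punch_1 is held over the case, tip at crop (425,245), butt at (380,340), aligned with the bays; it looks offset only because it is still high. Lower and release.

Emit:
{"api": "play_rows", "payload": {"rows": [{"dp": [-0.06,0.03,0.8],"turn": [0,0,0],"fingers": 1},{"dp": [0,0,0.7],"turn": [0,0,0],"fingers": 1},{"dp": [0,0,0.35],"turn": [0,0,0],"fingers": 1},{"dp": [0,0,0.17],"turn": [0,0,0],"fingers": 1},{"dp": [0,0,0],"turn": [0,0,0],"fingers": 1}]}}

```text
clock: 4.52
eef_pos: [465.0, 258.1, 13.2]
tcp_rot: [-3.139, -0.002, 2.748]
contact_force: [0.6, -0.5, 0.0]
opening: 0.113
grasp_force: 49.0
```

Emit:
{"api": "play_rows", "payload": {"rows": [{"dp": [0,0,0.03],"turn": [0,0,0],"fingers": 1},{"dp": [0,0,0],"turn": [0,0,0],"fingers": 0.75},{"dp": [0,0,0],"turn": [0,0,0],"fingers": 0.7},{"dp": [0,0,0],"turn": [0,0,0],"fingers": 0.7},{"dp": [0,0,0],"turn": [0,0,0],"fingers": 0.7}]}}

```text
clock: 4.93
eef_pos: [465.8, 259.9, 13.7]
tcp_rot: [3.141, 0.001, 2.749]
contact_force: [-0.2, 0.6, 0.3]
opening: 0.297
grasp_force: 0.0
```

Emit:
{"api": "play_rows", "payload": {"rows": [{"dp": [0,0,-0.5],"turn": [0,0,0],"fingers": 0.7},{"dp": [0,0,-0.9],"turn": [0,0,0],"fingers": 0.7},{"dp": [0,0,-0.9],"turn": [0,0,0],"fingers": 0.7},{"dp": [0,0,0],"turn": [0,0,0],"fingers": 0.6}]}}

```text
clock: 5.27
eef_pos: [468.8, 261.8, 111.4]
tcp_rot: [3.134, 0.006, 2.749]
contact_force: [1.2, 1.0, -0.1]
opening: 0.395
grasp_force: 0.0
```

```bash
python3 - <<'E'
from h import *
a=-0.04
plan(469-10*np.cos(a),80-10*np.sin(a),60,a+np.pi,0.5)
E
```

```text
delta [  -9.8 -181.4  -51.4] dyaw 20.2 rows 5
{"dp":[-0.3, -0.86, 0.26],"turn":[0,0,-0.67],"fingers":0.5}, {"dp":[-0.24, -0.88, 0.26],"turn":[0,0,-0.67],"fingers":0.5}, {"dp":[-0.18, -0.89, 0.26],"turn":[0,0,-0.67],"fingers":0.5}, {"dp":[-0.11, -0.9, 0.26],"turn":[0,0,-0.67],"fingers":0.5}, {"dp":[-0.05, -0.91, 0.26],"turn":[0,0,-0.67],"fingers":0.5}
```

Emit:
{"api": "play_rows", "payload": {"rows": [{"dp": [-0.3,-0.86,0.26],"turn": [0,0,-0.67],"fingers": 0.5},{"dp": [-0.24,-0.88,0.26],"turn": [0,0,-0.67],"fingers": 0.5},{"dp": [-0.18,-0.89,0.26],"turn": [0,0,-0.67],"fingers": 0.5},{"dp": [-0.11,-0.9,0.26],"turn": [0,0,-0.67],"fingers": 0.5},{"dp": [-0.05,-0.91,0.26],"turn": [0,0,-0.67],"fingers": 0.5}]}}

```text
clock: 5.68
eef_pos: [455.1, 76.9, 53.3]
tcp_rot: [3.141, 0.001, 3.104]
contact_force: [-0.3, -0.0, -0.4]
opening: 0.501
grasp_force: 0.0
```

Emit:
{"api": "play_rows", "payload": {"rows": [{"dp": [0,0,0],"turn": [0,0,0],"fingers": 0.5},{"dp": [0,0,0],"turn": [0,0,0],"fingers": 0.5}]}}

```text
clock: 5.85
eef_pos: [454.7, 76.6, 53.1]
tcp_rot: [-3.141, -0.001, 3.096]
contact_force: [1.3, 1.1, 0.4]
opening: 0.501
grasp_force: 0.0
```

```bash
python3 - <<'E'
from h import *
a=-0.04
plan(469-10*np.cos(a),80-10*np.sin(a),4,a+np.pi,0.5)
f,im=grab("top"); cv2.imwrite("pics/p2.png",cv2.resize(im[120:270,130:330],None,fx=4,fy=4))
E
```

```text
delta [  4.3   3.8 -49.1] dyaw 0.3 rows 2
{"dp":[-0.05, 0.05, 0.61],"turn":[0,0,-0.02],"fingers":0.5}, {"dp":[-0.05, 0.05, 0.61],"turn":[0,0,-0.02],"fingers":0.5},
```

View pics/p2.png

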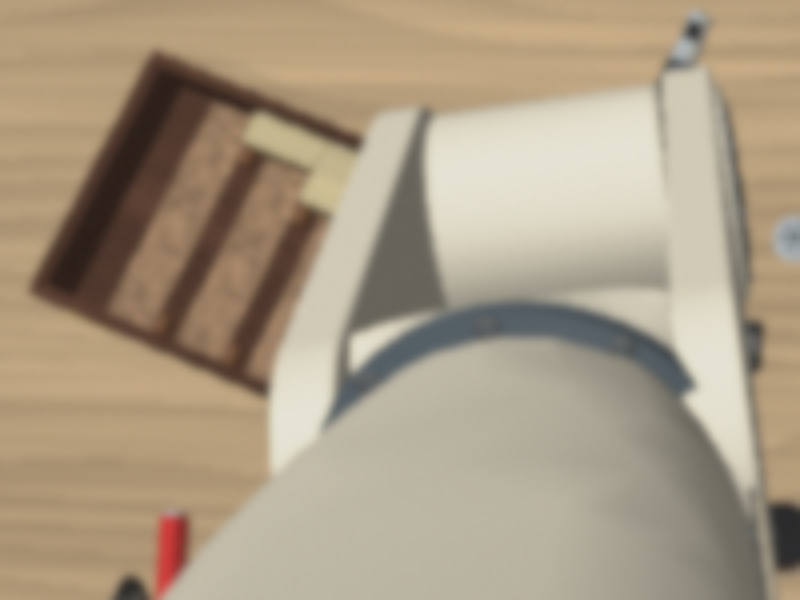

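The arm hides bay 1 in this picture (only bays 3–4 show, crop 50–330); I'll check it later. Grasp punch_2.

Emit:
{"api": "play_rows", "payload": {"rows": [{"dp": [-0.1,0.1,0.6],"turn": [0,0,0],"fingers": 0.5},{"dp": [0,0,0.45],"turn": [0,0,0],"fingers": 0.5},{"dp": [0,0,0.17],"turn": [0,0,0],"fingers": 0.5},{"dp": [0,0,0],"turn": [0,0,0],"fingers": 0.65},{"dp": [0,0,0],"turn": [0,0,0],"fingers": 1}], "force": 60}}

```text
clock: 6.32
eef_pos: [459.3, 82.7, 4.7]
tcp_rot: [-3.141, -0.0, 3.101]
contact_force: [-0.7, -0.4, 0.4]
opening: 0.226
grasp_force: 0.4
```

Emit:
{"api": "play_rows", "payload": {"rows": [{"dp": [0,0,0],"turn": [0,0,0],"fingers": 1},{"dp": [0,0,0],"turn": [0,0,0],"fingers": 1},{"dp": [0,0,0],"turn": [0,0,0],"fingers": 1}]}}

```text
clock: 6.57
eef_pos: [459.9, 82.2, 5.2]
tcp_rot: [3.141, 0.001, 3.1]
contact_force: [0.5, -0.3, -1.4]
opening: 0.156
grasp_force: 58.6
```

Emit:
{"api": "play_rows", "payload": {"rows": [{"dp": [0,0,-0.4],"turn": [0,0,0],"fingers": 1},{"dp": [0,0,-0.9],"turn": [0,0,0],"fingers": 1},{"dp": [0,0,-0.9],"turn": [0,0,0],"fingers": 1},{"dp": [0,0,-0.3],"turn": [0,0,0],"fingers": 1},{"dp": [0,0,0],"turn": [0,0,0],"fingers": 1}]}}

```text
clock: 6.98
eef_pos: [461.8, 82.4, 108.1]
tcp_rot: [3.14, 0.007, 3.1]
contact_force: [0.5, 0.6, -0.7]
opening: 0.162
grasp_force: 58.9
```

Emit:
{"api": "play_rows", "payload": {"rows": [{"dp": [0,0,0],"turn": [0,0,0],"fingers": 1},{"dp": [0,0,0],"turn": [0,0,0],"fingers": 1}]}}

```text
clock: 7.15
eef_pos: [458.6, 81.9, 103.8]
tcp_rot: [-3.141, -0.001, 3.1]
contact_force: [0.1, 0.2, -1.6]
opening: 0.159
grasp_force: 58.9
```

```bash
python3 - <<'E'
from h import *
x,y=c2w(BAY[2][0]-10,BAY[2][1]); plan(x,y,100,CY+np.pi,1)
f,im=grab("scene"); u,v=420,160; P=im[v:v+110,u-130:u+130]
cv2.imwrite("pics/p2s.png",cv2.resize(P,None,fx=3,fy=3))
E
```

```text
delta [ 31.4 219.5  -3.8] dyaw -19.9 rows 6
{"dp":[-0.09, 0.92, 0.02],"turn":[0,0,0.55],"fingers":1}, {"dp":[-0.04, 0.92, 0.02],"turn":[0,0,0.55],"fingers":1}, {"dp":[0.01, 0.92, 0.02],"turn":[0,0,0.55],"fingers":1}, {"dp":[0.07, 0.92, 0.02],"turn":[0,0,0.55],"fingers":1}, {"dp":[0.12, 0.92, 0.02],"turn":[0,0,0.55],"fingers":1}
{"dp":[0.17, 0.91, 0.02],"turn":[0,0,0.55],"fingers":1},
```

View pics/p2s.png

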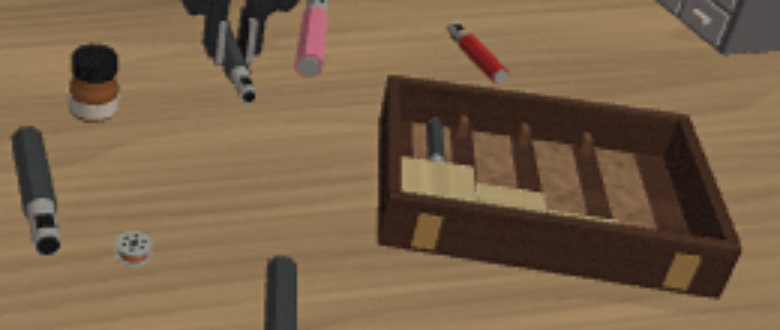

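Picture: punch_1 lies in bay 1 (crop 435,140) behind the wide filler step; punch_2 is held (235,65). Carry to bay 2.

Emit:
{"api": "play_rows", "payload": {"rows": [{"dp": [-0.09,0.92,0.02],"turn": [0,0,0.55],"fingers": 1},{"dp": [-0.04,0.92,0.02],"turn": [0,0,0.55],"fingers": 1},{"dp": [0.01,0.92,0.02],"turn": [0,0,0.55],"fingers": 1},{"dp": [0.07,0.92,0.02],"turn": [0,0,0.55],"fingers": 1},{"dp": [0.12,0.92,0.02],"turn": [0,0,0.55],"fingers": 1}]}}

```text
clock: 7.62
eef_pos: [484.5, 266.0, 98.7]
tcp_rot: [-3.139, -0.002, 2.809]
contact_force: [1.0, -0.4, -1.4]
opening: 0.155
grasp_force: 59.0
```

Emit:
{"api": "play_rows", "payload": {"rows": [{"dp": [0.17,0.91,0.02],"turn": [0,0,0.55],"fingers": 1},{"dp": [0,0,0],"turn": [0,0,0],"fingers": 1},{"dp": [0,0,0],"turn": [0,0,0],"fingers": 1}]}}

```text
clock: 7.87
eef_pos: [489.9, 302.8, 97.7]
tcp_rot: [-3.14, -0.002, 2.757]
contact_force: [0.5, 0.1, -1.6]
opening: 0.159
grasp_force: 59.1
```

```bash
python3 - <<'E'
from h import *
x,y=c2w(BAY[2][0]-10,BAY[2][1]); plan(x,y,13,CY+np.pi,1,n=3)
E
```

```text
delta [  0.1  -1.4 -84.7] dyaw -0.3 rows 3
{"dp":[-0.0, -0.01, 0.71],"turn":[0,0,0.01],"fingers":1}, {"dp":[-0.0, -0.01, 0.71],"turn":[0,0,0.01],"fingers":1}, {"dp":[-0.01, -0.01, 0.71],"turn":[0,0,0.01],"fingers":1},
```

Emit:
{"api": "play_rows", "payload": {"rows": [{"dp": [-0.01,-0.03,0.85],"turn": [0,0,0.05],"fingers": 1},{"dp": [0,0,0.75],"turn": [0,0,0],"fingers": 1},{"dp": [0,0,0.35],"turn": [0,0,0],"fingers": 1},{"dp": [0,0,0.17],"turn": [0,0,0],"fingers": 1},{"dp": [0,0,0],"turn": [0,0,0],"fingers": 1}]}}

```text
clock: 8.28
eef_pos: [488.9, 298.1, 13.7]
tcp_rot: [-3.137, -0.003, 2.749]
contact_force: [0.9, -0.2, -0.7]
opening: 0.16
grasp_force: 59.1
```

Emit:
{"api": "play_rows", "payload": {"rows": [{"dp": [0,0,0],"turn": [0,0,0],"fingers": 1},{"dp": [0,0,0],"turn": [0,0,0],"fingers": 0.72},{"dp": [0,0,0],"turn": [0,0,0],"fingers": 0.67},{"dp": [0,0,0],"turn": [0,0,0],"fingers": 0.67},{"dp": [0,0,0],"turn": [0,0,0],"fingers": 0.67}]}}

```text
clock: 8.7
eef_pos: [490.8, 300.1, 15.1]
tcp_rot: [3.141, 0.0, 2.749]
contact_force: [-0.6, 0.2, -0.3]
opening: 0.328
grasp_force: 0.0
```

Emit:
{"api": "play_rows", "payload": {"rows": [{"dp": [0,0,-0.5],"turn": [0,0,0],"fingers": 0.67},{"dp": [0,0,-0.9],"turn": [0,0,0],"fingers": 0.67},{"dp": [0,0,-0.9],"turn": [0,0,0],"fingers": 0.67},{"dp": [0,0,0],"turn": [0,0,0],"fingers": 0.6},{"dp": [0,0,0],"turn": [0,0,0],"fingers": 0.5}]}}

```text
clock: 9.12
eef_pos: [492.2, 301.1, 109.3]
tcp_rot: [3.138, 0.003, 2.749]
contact_force: [0.4, 0.4, 0.7]
opening: 0.497
grasp_force: 0.0
```

```bash
python3 - <<'E'
from h import *
a=-0.35
plan(636-12*np.cos(a),78.4-12*np.sin(a),60,a+np.pi,0.45)
E
```

```text
delta [ 132.5 -218.6  -49.3] dyaw 2.4 rows 7
{"dp":[-0.74, -0.54, 0.18],"turn":[0,0,-0.06],"fingers":0.45}, {"dp":[-0.73, -0.54, 0.18],"turn":[0,0,-0.06],"fingers":0.45}, {"dp":[-0.73, -0.55, 0.18],"turn":[0,0,-0.06],"fingers":0.45}, {"dp":[-0.73, -0.55, 0.18],"turn":[0,0,-0.06],"fingers":0.45}, {"dp":[-0.72, -0.56, 0.18],"turn":[0,0,-0.06],"fingers":0.45}
{"dp":[-0.72, -0.56, 0.18],"turn":[0,0,-0.06],"fingers":0.45}, {"dp":[-0.72, -0.57, 0.18],"turn":[0,0,-0.06],"fingers":0.45},
```

Emit:
{"api": "play_rows", "payload": {"rows": [{"dp": [-0.74,-0.54,0.0],"turn": [0,0,-0.06],"fingers": 0.45},{"dp": [-0.73,-0.54,0.1],"turn": [0,0,-0.06],"fingers": 0.45},{"dp": [-0.73,-0.55,0.15],"turn": [0,0,-0.06],"fingers": 0.45},{"dp": [-0.73,-0.55,0.18],"turn": [0,0,-0.06],"fingers": 0.45},{"dp": [-0.72,-0.56,0.25],"turn": [0,0,-0.06],"fingers": 0.45}]}}

```text
clock: 9.53
eef_pos: [585.9, 142.7, 78.6]
tcp_rot: [-3.141, -0.001, 2.781]
contact_force: [1.3, 0.3, -0.0]
opening: 0.547
grasp_force: 0.0
```

Emit:
{"api": "play_rows", "payload": {"rows": [{"dp": [-0.72,-0.56,0.25],"turn": [0,0,-0.06],"fingers": 0.45},{"dp": [-0.72,-0.57,0.25],"turn": [0,0,-0.06],"fingers": 0.45},{"dp": [0,0,0],"turn": [0,0,0],"fingers": 0.45},{"dp": [0,0,0],"turn": [0,0,0],"fingers": 0.45}]}}

```text
clock: 9.87
eef_pos: [623.1, 79.8, 57.5]
tcp_rot: [-3.14, -0.003, 2.79]
contact_force: [-0.1, 1.3, -0.7]
opening: 0.549
grasp_force: 0.0
```

```bash
python3 - <<'E'
from h import *
a=-0.35
plan(636-12*np.cos(a),78.4-12*np.sin(a),4.5,a+np.pi,0.45)
E
```

```text
delta [  1.6   2.8 -53. ] dyaw 0.1 rows 2
{"dp":[-0.01, 0.04, 0.66],"turn":[0,0,-0.01],"fingers":0.45}, {"dp":[-0.01, 0.04, 0.66],"turn":[0,0,-0.01],"fingers":0.45},
```

Emit:
{"api": "play_rows", "payload": {"rows": [{"dp": [-0.02,0.08,0.6],"turn": [0,0,0],"fingers": 0.45},{"dp": [0,0,0.55],"turn": [0,0,0],"fingers": 0.45},{"dp": [0,0,0.17],"turn": [0,0,0],"fingers": 0.45},{"dp": [0,0,0],"turn": [0,0,0],"fingers": 0.6},{"dp": [0,0,0],"turn": [0,0,0],"fingers": 1}], "force": 70}}

```text
clock: 10.28
eef_pos: [624.7, 85.1, 6.8]
tcp_rot: [-3.141, -0.001, 2.794]
contact_force: [-0.6, -0.7, -0.2]
opening: 0.282
grasp_force: 0.8
```

Emit:
{"api": "play_rows", "payload": {"rows": [{"dp": [0,0,0],"turn": [0,0,0],"fingers": 1},{"dp": [0,0,0],"turn": [0,0,0],"fingers": 1},{"dp": [0,0,0],"turn": [0,0,0],"fingers": 1}]}}

```text
clock: 10.53
eef_pos: [626.1, 84.7, 7.8]
tcp_rot: [3.141, 0.001, 2.793]
contact_force: [-0.8, -0.5, -1.0]
opening: 0.201
grasp_force: 69.3
```

Emit:
{"api": "play_rows", "payload": {"rows": [{"dp": [0,0,-0.4],"turn": [0,0,0],"fingers": 1},{"dp": [0,0,-0.9],"turn": [0,0,0],"fingers": 1},{"dp": [0,0,-0.9],"turn": [0,0,0],"fingers": 1},{"dp": [0,0,-0.3],"turn": [0,0,0],"fingers": 1},{"dp": [0,0,0],"turn": [0,0,0],"fingers": 1}]}}

```text
clock: 10.95
eef_pos: [628.4, 84.8, 111.1]
tcp_rot: [3.138, 0.007, 2.793]
contact_force: [0.9, 0.0, -2.4]
opening: 0.205
grasp_force: 69.3
```

Emit:
{"api": "play_rows", "payload": {"rows": [{"dp": [0,0,0],"turn": [0,0,0],"fingers": 1},{"dp": [0,0,0],"turn": [0,0,0],"fingers": 1}]}}

```text
clock: 11.12
eef_pos: [624.4, 84.3, 105.3]
tcp_rot: [-3.141, -0.002, 2.793]
contact_force: [-0.3, 0.3, -3.4]
opening: 0.202
grasp_force: 69.3
```

```bash
python3 - <<'E'
from h import *
x,y=c2w(BAY[3][0]-12,BAY[3][1]); plan(x,y,105,CY+np.pi,1)
f,im=grab("scene"); 
cv2.imwrite("pics/p3s.png",cv2.resize(im[150:300,340:560],None,fx=3,fy=3))
E
```

```text
delta [-108.8  258.4   -0.3] dyaw -2.3 rows 8
{"dp":[0.6, 0.64, 0.0],"turn":[0,0,0.05],"fingers":1}, {"dp":[0.6, 0.64, 0.0],"turn":[0,0,0.05],"fingers":1}, {"dp":[0.6, 0.64, 0.0],"turn":[0,0,0.05],"fingers":1}, {"dp":[0.61, 0.63, 0.0],"turn":[0,0,0.05],"fingers":1}, {"dp":[0.61, 0.63, 0.0],"turn":[0,0,0.05],"fingers":1}
{"dp":[0.61, 0.63, 0.0],"turn":[0,0,0.05],"fingers":1}, {"dp":[0.61, 0.62, 0.0],"turn":[0,0,0.05],"fingers":1}, {"dp":[0.62, 0.62, 0.0],"turn":[0,0,0.05],"fingers":1},
```

View pics/p3s.png

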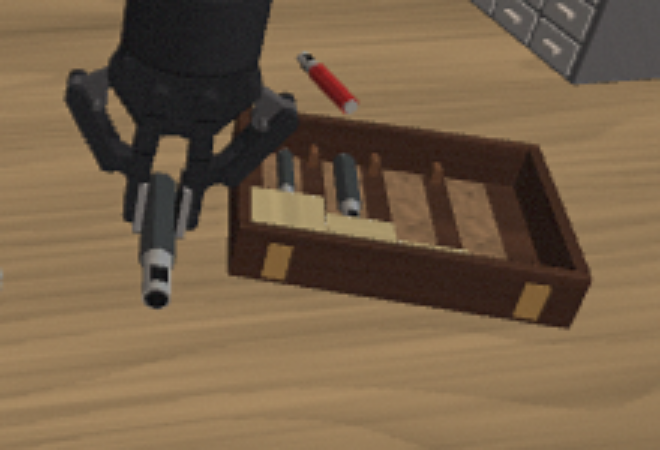

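Picture: punches 1 and 2 lie in bays 1 and 2 (crop 285,170 and 348,185); punch_3 is held (157,240). Carry it to bay 3.

Emit:
{"api": "play_rows", "payload": {"rows": [{"dp": [0.6,0.64,0.0],"turn": [0,0,0.05],"fingers": 1},{"dp": [0.6,0.64,0.0],"turn": [0,0,0.05],"fingers": 1},{"dp": [0.6,0.64,0.0],"turn": [0,0,0.05],"fingers": 1},{"dp": [0.61,0.63,0.0],"turn": [0,0,0.05],"fingers": 1},{"dp": [0.61,0.63,0.0],"turn": [0,0,0.05],"fingers": 1}]}}

```text
clock: 11.58
eef_pos: [555.3, 246.7, 104.8]
tcp_rot: [-3.139, -0.002, 2.766]
contact_force: [1.1, -0.3, -1.8]
opening: 0.2
grasp_force: 69.3
```

Emit:
{"api": "play_rows", "payload": {"rows": [{"dp": [0.61,0.63,0.0],"turn": [0,0,0.05],"fingers": 1},{"dp": [0.61,0.62,0.0],"turn": [0,0,0.05],"fingers": 1},{"dp": [0.62,0.62,0.0],"turn": [0,0,0.05],"fingers": 1},{"dp": [0,0,0],"turn": [0,0,0],"fingers": 1},{"dp": [0,0,0],"turn": [0,0,0],"fingers": 1}]}}

```text
clock: 12.0
eef_pos: [514.8, 343.8, 104.9]
tcp_rot: [-3.139, -0.002, 2.754]
contact_force: [0.1, -0.8, -2.8]
opening: 0.204
grasp_force: 69.4
```

```bash
python3 - <<'E'
from h import *
x,y=c2w(BAY[3][0]-12,BAY[3][1]); plan(x,y,14.5,CY+np.pi,1,n=3)
E
```

```text
delta [  0.8  -1.1 -90.4] dyaw -0.1 rows 3
{"dp":[-0.01, -0.01, 0.75],"turn":[0,0,0.01],"fingers":1}, {"dp":[-0.01, -0.01, 0.75],"turn":[0,0,0.01],"fingers":1}, {"dp":[-0.01, -0.01, 0.75],"turn":[0,0,0.01],"fingers":1},
```

Emit:
{"api": "play_rows", "payload": {"rows": [{"dp": [-0.03,-0.03,0.85],"turn": [0,0,0.02],"fingers": 1},{"dp": [0,0,0.85],"turn": [0,0,0],"fingers": 1},{"dp": [0,0,0.4],"turn": [0,0,0],"fingers": 1},{"dp": [0,0,0.16],"turn": [0,0,0],"fingers": 1},{"dp": [0,0,0],"turn": [0,0,0],"fingers": 1}]}}

```text
clock: 12.42
eef_pos: [516.1, 339.0, 15.6]
tcp_rot: [-3.137, -0.003, 2.748]
contact_force: [0.2, -0.7, -1.7]
opening: 0.204
grasp_force: 69.4
```

Emit:
{"api": "play_rows", "payload": {"rows": [{"dp": [0,0,0],"turn": [0,0,0],"fingers": 1},{"dp": [0,0,0],"turn": [0,0,0],"fingers": 0.7},{"dp": [0,0,0],"turn": [0,0,0],"fingers": 0.64},{"dp": [0,0,0],"turn": [0,0,0],"fingers": 0.64},{"dp": [0,0,0],"turn": [0,0,0],"fingers": 0.64}]}}

```text
clock: 12.83
eef_pos: [517.5, 341.1, 16.6]
tcp_rot: [3.141, 0.0, 2.749]
contact_force: [0.4, -0.1, 0.3]
opening: 0.36
grasp_force: 0.0
```

Emit:
{"api": "play_rows", "payload": {"rows": [{"dp": [0,0,-0.5],"turn": [0,0,0],"fingers": 0.64},{"dp": [0,0,-0.9],"turn": [0,0,0],"fingers": 0.64},{"dp": [0,0,-0.9],"turn": [0,0,0],"fingers": 0.64},{"dp": [0,0,0],"turn": [0,0,0],"fingers": 0.6},{"dp": [0,0,0],"turn": [0,0,0],"fingers": 0.5}]}}

```text
clock: 13.25
eef_pos: [518.8, 342.2, 111.0]
tcp_rot: [3.137, 0.003, 2.749]
contact_force: [-0.5, -0.1, -0.0]
opening: 0.498
grasp_force: 0.0
```

Emit:
{"api": "play_rows", "payload": {"rows": [{"dp": [0,0,0],"turn": [0,0,0],"fingers": 0.45}]}}

```text
clock: 13.33
eef_pos: [517.0, 341.1, 108.4]
tcp_rot: [3.141, 0.0, 2.749]
contact_force: [-0.3, -0.0, -0.3]
opening: 0.551
grasp_force: 0.0
```

```bash
python3 - <<'E'
from h import *
a=0.01
plan(476.5-13*np.cos(a),-61.6-13*np.sin(a),60,a+np.pi,0.4)
E
```

```text
delta [ -53.5 -402.8  -48.4] dyaw 23.1 rows 11
{"dp":[-0.24, -0.89, 0.11],"turn":[0,0,-0.35],"fingers":0.4}, {"dp":[-0.2, -0.9, 0.11],"turn":[0,0,-0.35],"fingers":0.4}, {"dp":[-0.17, -0.91, 0.11],"turn":[0,0,-0.35],"fingers":0.4}, {"dp":[-0.14, -0.91, 0.11],"turn":[0,0,-0.35],"fingers":0.4}, {"dp":[-0.1, -0.92, 0.11],"turn":[0,0,-0.35],"fingers":0.4}
{"dp":[-0.07, -0.92, 0.11],"turn":[0,0,-0.35],"fingers":0.4}, {"dp":[-0.04, -0.92, 0.11],"turn":[0,0,-0.35],"fingers":0.4}, {"dp":[-0.0, -0.92, 0.11],"turn":[0,0,-0.35],"fingers":0.4}, {"dp":[0.03, -0.92, 0.11],"turn":[0,0,-0.35],"fingers":0.4}, {"dp":[0.06, -0.92, 0.11],"turn":[0,0,-0.35],"fingers":0.4}
{"dp":[0.1, -0.92, 0.11],"turn":[0,0,-0.35],"fingers":0.4},
```

Emit:
{"api": "play_rows", "payload": {"rows": [{"dp": [-0.24,-0.89,0.05],"turn": [0,0,-0.35],"fingers": 0.4},{"dp": [-0.2,-0.9,0.05],"turn": [0,0,-0.35],"fingers": 0.4},{"dp": [-0.17,-0.91,0.05],"turn": [0,0,-0.35],"fingers": 0.4},{"dp": [-0.14,-0.91,0.05],"turn": [0,0,-0.35],"fingers": 0.4},{"dp": [-0.1,-0.92,0.1],"turn": [0,0,-0.35],"fingers": 0.4}]}}

```text
clock: 13.75
eef_pos: [491.1, 156.5, 95.1]
tcp_rot: [-3.14, -0.002, 2.935]
contact_force: [1.8, 0.2, -0.7]
opening: 0.598
grasp_force: 0.0
```

Emit:
{"api": "play_rows", "payload": {"rows": [{"dp": [-0.07,-0.92,0.15],"turn": [0,0,-0.35],"fingers": 0.4},{"dp": [-0.04,-0.92,0.15],"turn": [0,0,-0.35],"fingers": 0.4},{"dp": [0,-0.92,0.15],"turn": [0,0,-0.35],"fingers": 0.4},{"dp": [0.03,-0.92,0.15],"turn": [0,0,-0.35],"fingers": 0.4},{"dp": [0.06,-0.92,0.15],"turn": [0,0,-0.35],"fingers": 0.4}]}}

```text
clock: 14.17
eef_pos: [466.7, -25.9, 65.0]
tcp_rot: [3.142, -0.003, 3.118]
contact_force: [0.9, -0.3, 0.0]
opening: 0.599
grasp_force: 0.0
```

Emit:
{"api": "play_rows", "payload": {"rows": [{"dp": [0.1,-0.92,0.15],"turn": [0,0,-0.35],"fingers": 0.4},{"dp": [0,0,0],"turn": [0,0,0],"fingers": 0.4},{"dp": [0,0,0],"turn": [0,0,0],"fingers": 0.4}]}}

```text
clock: 14.42
eef_pos: [461.8, -62.7, 59.0]
tcp_rot: [3.141, -0.003, -3.135]
contact_force: [0.4, 0.2, 0.5]
opening: 0.598
grasp_force: 0.0
```

```bash
python3 - <<'E'
from h import *
a=0.01
plan(476.5-13*np.cos(a),-61.6-13*np.sin(a),5,a+np.pi,0.4)
f,im=grab("scene"); cv2.imwrite("pics/p4s.png",cv2.resize(im[150:300,250:550],None,fx=2.5,fy=2.5))
E
```

```text
delta [  1.7   0.9 -54. ] dyaw 0.2 rows 2
{"dp":[-0.02, 0.01, 0.67],"turn":[0,0,-0.02],"fingers":0.4}, {"dp":[-0.02, 0.01, 0.67],"turn":[0,0,-0.02],"fingers":0.4},
```

View pics/p4s.png

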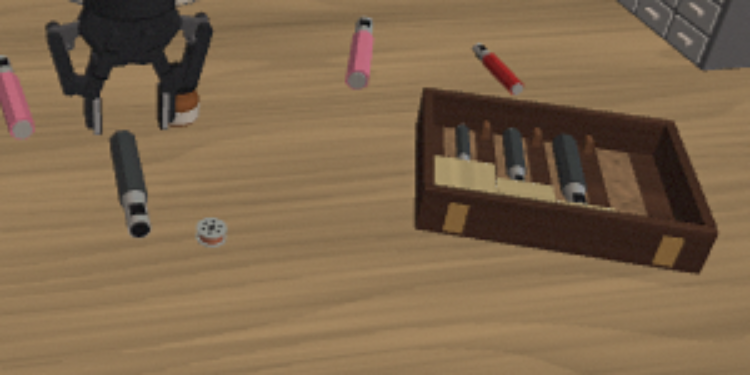

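Picture: punches 1–3 are in bays 1–3 (crop 463,140; 514,155; 570,165); the open fingers stand astride punch_4 (130,180). Grasp it.

Emit:
{"api": "play_rows", "payload": {"rows": [{"dp": [-0.04,0.02,0.6],"turn": [0,0,0],"fingers": 0.4},{"dp": [0,0,0.55],"turn": [0,0,0],"fingers": 0.4},{"dp": [0,0,0.17],"turn": [0,0,0],"fingers": 0.4},{"dp": [0,0,0],"turn": [0,0,0],"fingers": 0.6},{"dp": [0,0,0],"turn": [0,0,0],"fingers": 1}], "force": 80}}

```text
clock: 14.88
eef_pos: [464.8, -59.5, 7.6]
tcp_rot: [3.142, -0.001, -3.129]
contact_force: [-0.9, -2.2, 1.4]
opening: 0.331
grasp_force: 1.4
```

Emit:
{"api": "play_rows", "payload": {"rows": [{"dp": [0,0,0],"turn": [0,0,0],"fingers": 1},{"dp": [0,0,0],"turn": [0,0,0],"fingers": 1},{"dp": [0,0,0],"turn": [0,0,0],"fingers": 1}]}}

```text
clock: 15.13
eef_pos: [465.5, -60.1, 8.4]
tcp_rot: [-3.142, 0.001, -3.131]
contact_force: [-0.3, 1.4, -1.5]
opening: 0.249
grasp_force: 78.7
```

Emit:
{"api": "play_rows", "payload": {"rows": [{"dp": [0,0,-0.4],"turn": [0,0,0],"fingers": 1},{"dp": [0,0,-0.9],"turn": [0,0,0],"fingers": 1},{"dp": [0,0,-0.9],"turn": [0,0,0],"fingers": 1},{"dp": [0,0,-0.3],"turn": [0,0,0],"fingers": 1},{"dp": [0,0,0],"turn": [0,0,0],"fingers": 1}]}}

```text
clock: 15.55
eef_pos: [467.5, -60.6, 111.2]
tcp_rot: [-3.141, 0.007, -3.131]
contact_force: [1.4, -0.5, -3.8]
opening: 0.253
grasp_force: 79.6
```

Emit:
{"api": "play_rows", "payload": {"rows": [{"dp": [0,0,0],"turn": [0,0,0],"fingers": 1},{"dp": [0,0,0],"turn": [0,0,0],"fingers": 1}]}}

```text
clock: 15.72
eef_pos: [464.1, -60.1, 106.8]
tcp_rot: [3.141, -0.001, -3.131]
contact_force: [0.1, -0.0, -4.0]
opening: 0.25
grasp_force: 79.5
```

```bash
python3 - <<'E'
from h import *
x,y=c2w(BAY[4][0]-13,BAY[4][1]); plan(x,y,115,CY+np.pi,1)
E
```

```text
delta [ 78.  443.9   8.2] dyaw -22.9 rows 12
{"dp":[-0.17, 0.92, -0.02],"turn":[0,0,0.32],"fingers":1}, {"dp":[-0.14, 0.93, -0.02],"turn":[0,0,0.32],"fingers":1}, {"dp":[-0.11, 0.93, -0.02],"turn":[0,0,0.32],"fingers":1}, {"dp":[-0.08, 0.94, -0.02],"turn":[0,0,0.32],"fingers":1}, {"dp":[-0.05, 0.94, -0.02],"turn":[0,0,0.32],"fingers":1}
{"dp":[-0.02, 0.94, -0.02],"turn":[0,0,0.32],"fingers":1}, {"dp":[0.01, 0.94, -0.02],"turn":[0,0,0.32],"fingers":1}, {"dp":[0.05, 0.94, -0.02],"turn":[0,0,0.32],"fingers":1}, {"dp":[0.08, 0.94, -0.02],"turn":[0,0,0.32],"fingers":1}, {"dp":[0.11, 0.93, -0.02],"turn":[0,0,0.32],"fingers":1}
{"dp":[0.14, 0.93, -0.02],"turn":[0,0,0.32],"fingers":1}, {"dp":[0.17, 0.92, -0.02],"turn":[0,0,0.32],"fingers":1},
```

Emit:
{"api": "play_rows", "payload": {"rows": [{"dp": [-0.17,0.92,-0.02],"turn": [0,0,0.32],"fingers": 1},{"dp": [-0.14,0.93,-0.02],"turn": [0,0,0.32],"fingers": 1},{"dp": [-0.11,0.93,-0.02],"turn": [0,0,0.32],"fingers": 1},{"dp": [-0.08,0.94,-0.02],"turn": [0,0,0.32],"fingers": 1},{"dp": [-0.05,0.94,-0.02],"turn": [0,0,0.32],"fingers": 1}]}}

```text
clock: 16.13
eef_pos: [496.3, 126.2, 109.8]
tcp_rot: [-3.14, -0.003, 2.983]
contact_force: [0.4, -0.9, -4.8]
opening: 0.249
grasp_force: 79.8
```

Emit:
{"api": "play_rows", "payload": {"rows": [{"dp": [-0.02,0.94,-0.02],"turn": [0,0,0.32],"fingers": 1},{"dp": [0.01,0.94,-0.02],"turn": [0,0,0.32],"fingers": 1},{"dp": [0.05,0.94,-0.02],"turn": [0,0,0.32],"fingers": 1},{"dp": [0.08,0.94,-0.02],"turn": [0,0,0.32],"fingers": 1},{"dp": [0.11,0.93,-0.02],"turn": [0,0,0.32],"fingers": 1}]}}

```text
clock: 16.55
eef_pos: [529.0, 311.3, 113.1]
tcp_rot: [-3.139, -0.003, 2.816]
contact_force: [1.1, 0.5, -3.1]
opening: 0.251
grasp_force: 79.8
```

Emit:
{"api": "play_rows", "payload": {"rows": [{"dp": [0.14,0.93,-0.02],"turn": [0,0,0.32],"fingers": 1},{"dp": [0.17,0.92,-0.02],"turn": [0,0,0.32],"fingers": 1},{"dp": [0,0,0],"turn": [0,0,0],"fingers": 1},{"dp": [0,0,0],"turn": [0,0,0],"fingers": 1},{"dp": [0,0,0],"turn": [0,0,0],"fingers": 1}]}}

```text
clock: 16.97
eef_pos: [541.9, 382.9, 114.7]
tcp_rot: [-3.138, -0.002, 2.751]
contact_force: [0.4, -0.0, -4.1]
opening: 0.246
grasp_force: 80.1
```

```bash
python3 - <<'E'
from h import *
x,y=c2w(BAY[4][0]-13,BAY[4][1]); plan(x,y,15.5,CY+np.pi,1,n=3)
E
```

```text
delta [  0.2   0.9 -99.2] dyaw 0.1 rows 3
{"dp":[0.0, 0.01, 0.83],"turn":[0,0,-0.00],"fingers":1}, {"dp":[0.0, 0.01, 0.83],"turn":[0,0,-0.00],"fingers":1}, {"dp":[0.0, 0.01, 0.83],"turn":[0,0,-0.00],"fingers":1},
```

Emit:
{"api": "play_rows", "payload": {"rows": [{"dp": [0,0.02,0.9],"turn": [0,0,0],"fingers": 1},{"dp": [0,0,0.9],"turn": [0,0,0],"fingers": 1},{"dp": [0,0,0.5],"turn": [0,0,0],"fingers": 1},{"dp": [0,0,0.18],"turn": [0,0,0],"fingers": 1},{"dp": [0,0,0],"turn": [0,0,0],"fingers": 1}]}}

```text
clock: 17.38
eef_pos: [542.2, 382.0, 17.1]
tcp_rot: [-3.137, -0.003, 2.749]
contact_force: [0.6, -0.6, -3.6]
opening: 0.247
grasp_force: 80.1
```

Emit:
{"api": "play_rows", "payload": {"rows": [{"dp": [0,0,0],"turn": [0,0,0],"fingers": 1},{"dp": [0,0,0],"turn": [0,0,0],"fingers": 0.68},{"dp": [0,0,0],"turn": [0,0,0],"fingers": 0.62},{"dp": [0,0,0],"turn": [0,0,0],"fingers": 0.62},{"dp": [0,0,0],"turn": [0,0,0],"fingers": 0.62}]}}

```text
clock: 17.8
eef_pos: [544.1, 384.7, 18.6]
tcp_rot: [3.141, 0.0, 2.75]
contact_force: [-0.9, 0.2, 0.5]
opening: 0.378
grasp_force: 0.0
```

Emit:
{"api": "play_rows", "payload": {"rows": [{"dp": [0,0,-0.5],"turn": [0,0,0],"fingers": 0.62},{"dp": [0,0,-0.9],"turn": [0,0,0],"fingers": 0.62},{"dp": [0,0,-0.9],"turn": [0,0,0],"fingers": 0.62},{"dp": [0,0,-0.6],"turn": [0,0,0],"fingers": 0.6},{"dp": [0,0,0],"turn": [0,0,0],"fingers": 0.5}]}}

```text
clock: 18.22
eef_pos: [546.7, 386.7, 140.5]
tcp_rot: [3.134, 0.005, 2.75]
contact_force: [0.9, 0.7, 1.0]
opening: 0.498
grasp_force: 0.0
```

Emit:
{"api": "play_rows", "payload": {"rows": [{"dp": [0,0,0],"turn": [0,0,0],"fingers": 0.4},{"dp": [0,0,0],"turn": [0,0,0],"fingers": 0.4}]}}

```text
clock: 18.38
eef_pos: [543.3, 384.3, 133.6]
tcp_rot: [-3.141, -0.0, 2.75]
contact_force: [-0.1, 0.2, -1.6]
opening: 0.603
grasp_force: 0.0
```

```bash
python3 - <<'E'
from h import *
plan(532.5,-317.7,90,2.956,0.4)
E
```

```text
delta [ -10.8 -702.   -43.6] dyaw 11.8 rows 19
{"dp":[-0.34, -0.86, 0.06],"turn":[0,0,-0.10],"fingers":0.4}, {"dp":[-0.33, -0.86, 0.06],"turn":[0,0,-0.10],"fingers":0.4}, {"dp":[-0.32, -0.87, 0.06],"turn":[0,0,-0.10],"fingers":0.4}, {"dp":[-0.31, -0.87, 0.06],"turn":[0,0,-0.10],"fingers":0.4}, {"dp":[-0.3, -0.87, 0.06],"turn":[0,0,-0.10],"fingers":0.4}
{"dp":[-0.29, -0.88, 0.06],"turn":[0,0,-0.10],"fingers":0.4}, {"dp":[-0.28, -0.88, 0.06],"turn":[0,0,-0.10],"fingers":0.4}, {"dp":[-0.27, -0.88, 0.06],"turn":[0,0,-0.10],"fingers":0.4}, {"dp":[-0.26, -0.89, 0.06],"turn":[0,0,-0.10],"fingers":0.4}, {"dp":[-0.25, -0.89, 0.06],"turn":[0,0,-0.10],"fingers":0.4}
{"dp":[-0.24, -0.89, 0.06],"turn":[0,0,-0.10],"fingers":0.4}, {"dp":[-0.23, -0.89, 0.06],"turn":[0,0,-0.10],"fingers":0.4}, {"dp":[-0.23, -0.9, 0.06],"turn":[0,0,-0.10],"fingers":0.4}, {"dp":[-0.22, -0.9, 0.06],"turn":[0,0,-0.10],"fingers":0.4}, {"dp":[-0.21, -0.9, 0.06],"turn":[0,0,-0.10],"fingers":0.4}
{"dp":[-0.2, -0.9, 0.06],"turn":[0,0,-0.10],"fingers":0.4}, {"dp":[-0.19, -0.9, 0.06],"turn":[0,0,-0.10],"fingers":0.4}, {"dp":[-0.18, -0.91, 0.06],"turn":[0,0,-0.10],"fingers":0.4}, {"dp":[-0.17, -0.91, 0.06],"turn":[0,0,-0.10],"fingers":0.4},
```

Emit:
{"api": "play_rows", "payload": {"rows": [{"dp": [-0.34,-0.86,0.06],"turn": [0,0,-0.1],"fingers": 0.4},{"dp": [-0.33,-0.86,0.06],"turn": [0,0,-0.1],"fingers": 0.4},{"dp": [-0.32,-0.87,0.06],"turn": [0,0,-0.1],"fingers": 0.4},{"dp": [-0.31,-0.87,0.06],"turn": [0,0,-0.1],"fingers": 0.4},{"dp": [-0.3,-0.87,0.06],"turn": [0,0,-0.1],"fingers": 0.4}]}}

```text
clock: 18.8
eef_pos: [539.1, 198.0, 120.2]
tcp_rot: [-3.14, -0.002, 2.804]
contact_force: [-0.6, -0.8, -0.1]
opening: 0.595
grasp_force: 0.0
```

Emit:
{"api": "play_rows", "payload": {"rows": [{"dp": [-0.29,-0.88,0.06],"turn": [0,0,-0.1],"fingers": 0.4},{"dp": [-0.28,-0.88,0.06],"turn": [0,0,-0.1],"fingers": 0.4},{"dp": [-0.27,-0.88,0.06],"turn": [0,0,-0.1],"fingers": 0.4},{"dp": [-0.26,-0.89,0.06],"turn": [0,0,-0.1],"fingers": 0.4},{"dp": [-0.25,-0.89,0.06],"turn": [0,0,-0.1],"fingers": 0.4}]}}

```text
clock: 19.22
eef_pos: [535.1, 13.4, 108.4]
tcp_rot: [-3.141, -0.003, 2.856]
contact_force: [0.6, 0.1, -0.4]
opening: 0.601
grasp_force: 0.0
```

Emit:
{"api": "play_rows", "payload": {"rows": [{"dp": [-0.24,-0.89,0.06],"turn": [0,0,-0.1],"fingers": 0.4},{"dp": [-0.23,-0.89,0.06],"turn": [0,0,-0.1],"fingers": 0.4},{"dp": [-0.23,-0.9,0.06],"turn": [0,0,-0.1],"fingers": 0.4},{"dp": [-0.22,-0.9,0.06],"turn": [0,0,-0.1],"fingers": 0.4},{"dp": [-0.21,-0.9,0.06],"turn": [0,0,-0.1],"fingers": 0.4}]}}

```text
clock: 19.63
eef_pos: [531.7, -171.1, 96.3]
tcp_rot: [3.141, -0.003, 2.908]
contact_force: [1.3, -0.2, -0.3]
opening: 0.599
grasp_force: 0.0
```

Emit:
{"api": "play_rows", "payload": {"rows": [{"dp": [-0.2,-0.9,0.06],"turn": [0,0,-0.1],"fingers": 0.4},{"dp": [-0.19,-0.9,0.06],"turn": [0,0,-0.1],"fingers": 0.4},{"dp": [-0.18,-0.91,0.06],"turn": [0,0,-0.1],"fingers": 0.4},{"dp": [-0.17,-0.91,0.06],"turn": [0,0,-0.1],"fingers": 0.4},{"dp": [0,0,0],"turn": [0,0,0],"fingers": 0.4}]}}

```text
clock: 20.05
eef_pos: [529.7, -322.9, 86.5]
tcp_rot: [-3.14, -0.001, 2.947]
contact_force: [0.4, -0.3, 0.4]
opening: 0.597
grasp_force: 0.0
```

Emit:
{"api": "play_rows", "payload": {"rows": [{"dp": [0,0,0],"turn": [0,0,0],"fingers": 0.4},{"dp": [0,0,0],"turn": [0,0,0],"fingers": 0.4}]}}

```text
clock: 20.22
eef_pos: [529.5, -316.7, 86.9]
tcp_rot: [3.14, -0.003, 2.948]
contact_force: [0.8, 0.4, 0.3]
opening: 0.6
grasp_force: 0.0
```

```bash
python3 - <<'E'
from h import *
plan(532.5,-317.7,20,2.956,0.4,n=3)
f,im=grab("top"); P=[im[120:245,125:275]]
g,im2=grab("scene"); cv2.imwrite("pics/c4.png",np.vstack([cv2.resize(P[0],(400,320)),cv2.resize(im2[170:270,400:550],(400,267))]))
E
```

```text
delta [  3.   -1.  -66.9] dyaw 0.4 rows 3
{"dp":[-0.03, -0.0, 0.56],"turn":[0,0,-0.02],"fingers":0.4}, {"dp":[-0.03, -0.0, 0.56],"turn":[0,0,-0.02],"fingers":0.4}, {"dp":[-0.03, -0.0, 0.56],"turn":[0,0,-0.02],"fingers":0.4},
```

View pics/c4.png

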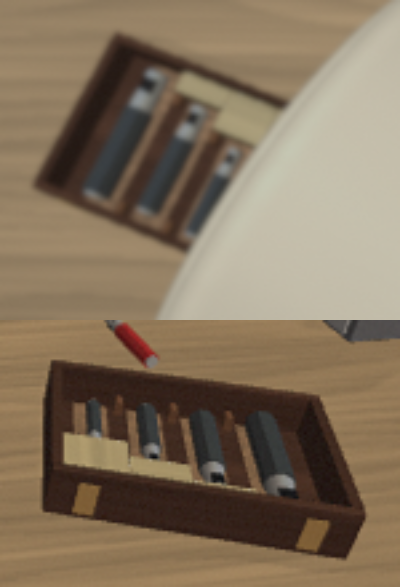

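Picture: all four punches lie flat in their bays, smallest to largest (lower half 95,415 → 270,445), clear of the filler. Now grasp the lid's pull.

Emit:
{"api": "play_rows", "payload": {"rows": [{"dp": [-0.08,-0.01,0.7],"turn": [0,0,-0.07],"fingers": 0.4},{"dp": [0,0,0.6],"turn": [0,0,0],"fingers": 0.4},{"dp": [0,0,0.25],"turn": [0,0,0],"fingers": 0.4},{"dp": [0,0,0.05],"turn": [0,0,0],"fingers": 0.5},{"dp": [0,0,0],"turn": [0,0,0],"fingers": 0.65}], "force": 80}}

```text
clock: 20.73
eef_pos: [533.5, -317.4, 24.1]
tcp_rot: [3.141, -0.001, 2.957]
contact_force: [-1.0, 0.5, -0.6]
opening: 0.375
grasp_force: 0.0
```

Emit:
{"api": "play_rows", "payload": {"rows": [{"dp": [0,0,0],"turn": [0,0,0],"fingers": 1},{"dp": [0,0,0],"turn": [0,0,0],"fingers": 1},{"dp": [0,0,0],"turn": [0,0,0],"fingers": 1},{"dp": [0,0,0],"turn": [0,0,0],"fingers": 1},{"dp": [0,0,0],"turn": [0,0,0],"fingers": 1}]}}

```text
clock: 21.15
eef_pos: [534.4, -318.7, 25.7]
tcp_rot: [-3.141, 0.002, 2.956]
contact_force: [-0.7, 3.0, 7.3]
opening: 0.215
grasp_force: 80.3
```

```bash
python3 - <<'E'
from h import *
s=r.sense(); print(s["eef_pos"],s["tcp_rot"])
E
```

```text
[ 534.42693907 -318.66689271   25.70424156] [-3.14133589e+00  1.54193754e-03  2.95629623e+00]
```

Emit:
{"api": "play_rows", "payload": {"rows": [{"dp": [0,0,-0.3],"turn": [0,0,0],"fingers": 1},{"dp": [0,0,-0.7],"turn": [0,0,0],"fingers": 1},{"dp": [0,0,-0.9],"turn": [0,0,0],"fingers": 1},{"dp": [0,0,-0.8],"turn": [0,0,0],"fingers": 1},{"dp": [0,0,-0.3],"turn": [0,0,0],"fingers": 1}]}}

```text
clock: 21.57
eef_pos: [535.6, -319.8, 149.8]
tcp_rot: [-3.139, 0.006, 2.956]
contact_force: [1.4, -1.4, -2.2]
opening: 0.213
grasp_force: 79.1
```

Emit:
{"api": "play_rows", "payload": {"rows": [{"dp": [0,0,0],"turn": [0,0,0],"fingers": 1},{"dp": [0,0,0],"turn": [0,0,0],"fingers": 1},{"dp": [0,0,0],"turn": [0,0,0],"fingers": 1}]}}

```text
clock: 21.82
eef_pos: [532.6, -317.8, 142.6]
tcp_rot: [3.141, -0.003, 2.956]
contact_force: [-0.1, 0.4, -4.0]
opening: 0.208
grasp_force: 79.0
```

```bash
python3 - <<'E'
from h import *
s=r.sense()
plan(*CASE,140,CY+np.pi/2,1,n=22)
E
```

```text
delta [ -4.6 632.8  -2.6] dyaw -101.7 rows 22
{"dp":[0.14, 0.71, 0.0],"turn":[0,0,0.77],"fingers":1}, {"dp":[0.19, 0.69, 0.0],"turn":[0,0,0.77],"fingers":1}, {"dp":[0.25, 0.67, 0.0],"turn":[0,0,0.77],"fingers":1}, {"dp":[0.3, 0.65, 0.0],"turn":[0,0,0.77],"fingers":1}, {"dp":[0.35, 0.63, 0.0],"turn":[0,0,0.77],"fingers":1}
{"dp":[0.4, 0.6, 0.0],"turn":[0,0,0.77],"fingers":1}, {"dp":[0.45, 0.56, 0.0],"turn":[0,0,0.77],"fingers":1}, {"dp":[0.49, 0.52, 0.0],"turn":[0,0,0.77],"fingers":1}, {"dp":[0.53, 0.48, 0.0],"turn":[0,0,0.77],"fingers":1}, {"dp":[0.57, 0.44, 0.0],"turn":[0,0,0.77],"fingers":1}
{"dp":[0.6, 0.39, 0.0],"turn":[0,0,0.77],"fingers":1}, {"dp":[0.63, 0.34, 0.0],"turn":[0,0,0.77],"fingers":1}, {"dp":[0.66, 0.29, 0.0],"turn":[0,0,0.77],"fingers":1}, {"dp":[0.68, 0.23, 0.0],"turn":[0,0,0.77],"fingers":1}, {"dp":[0.7, 0.18, 0.0],"turn":[0,0,0.77],"fingers":1}
{"dp":[0.71, 0.12, 0.0],"turn":[0,0,0.77],"fingers":1}, {"dp":[0.72, 0.06, 0.0],"turn":[0,0,0.77],"fingers":1}, {"dp":[0.72, 0.01, 0.0],"turn":[0,0,0.77],"fingers":1}, {"dp":[0.72, -0.05, 0.0],"turn":[0,0,0.77],"fingers":1}, {"dp":[0.71, -0.11, 0.0],"turn":[0,0,0.77],"fingers":1}
{"dp":[0.7, -0.17, 0.0],"turn":[0,0,0.77],"fingers":1}, {"dp":[0.68, -0.22, 0.0],"turn":[0,0,0.77],"fingers":1},
```

Emit:
{"api": "play_rows", "payload": {"rows": [{"dp": [0.14,0.71,0],"turn": [0,0,0.77],"fingers": 1},{"dp": [0.19,0.69,0],"turn": [0,0,0.77],"fingers": 1},{"dp": [0.25,0.67,0],"turn": [0,0,0.77],"fingers": 1},{"dp": [0.3,0.65,0],"turn": [0,0,0.77],"fingers": 1},{"dp": [0.35,0.63,0],"turn": [0,0,0.77],"fingers": 1}]}}

```text
clock: 22.23
eef_pos: [531.3, -173.2, 142.0]
tcp_rot: [-3.14, -0.004, 2.549]
contact_force: [0.9, -0.1, -3.4]
opening: 0.209
grasp_force: 79.2
```

Emit:
{"api": "play_rows", "payload": {"rows": [{"dp": [0.4,0.6,0],"turn": [0,0,0.77],"fingers": 1},{"dp": [0.45,0.56,0],"turn": [0,0,0.77],"fingers": 1},{"dp": [0.49,0.52,0],"turn": [0,0,0.77],"fingers": 1},{"dp": [0.53,0.48,0],"turn": [0,0,0.77],"fingers": 1},{"dp": [0.57,0.44,0],"turn": [0,0,0.77],"fingers": 1}]}}

```text
clock: 22.65
eef_pos: [530.7, -29.9, 142.2]
tcp_rot: [-3.138, -0.002, 2.146]
contact_force: [0.7, -0.9, -3.7]
opening: 0.208
grasp_force: 79.2
```

Emit:
{"api": "play_rows", "payload": {"rows": [{"dp": [0.6,0.39,0],"turn": [0,0,0.77],"fingers": 1},{"dp": [0.63,0.34,0],"turn": [0,0,0.77],"fingers": 1},{"dp": [0.66,0.29,0],"turn": [0,0,0.77],"fingers": 1},{"dp": [0.68,0.23,0],"turn": [0,0,0.77],"fingers": 1},{"dp": [0.7,0.18,0],"turn": [0,0,0.77],"fingers": 1}]}}

```text
clock: 23.07
eef_pos: [529.9, 113.5, 142.2]
tcp_rot: [-3.138, 0.0, 1.743]
contact_force: [0.0, -0.4, -2.8]
opening: 0.213
grasp_force: 79.2
```

Emit:
{"api": "play_rows", "payload": {"rows": [{"dp": [0.71,0.12,0],"turn": [0,0,0.77],"fingers": 1},{"dp": [0.72,0.06,0],"turn": [0,0,0.77],"fingers": 1},{"dp": [0.72,0.01,0],"turn": [0,0,0.77],"fingers": 1},{"dp": [0.72,-0.05,0],"turn": [0,0,0.77],"fingers": 1},{"dp": [0.71,-0.11,0],"turn": [0,0,0.77],"fingers": 1}]}}

```text
clock: 23.48
eef_pos: [529.1, 257.4, 142.0]
tcp_rot: [-3.138, 0.003, 1.34]
contact_force: [-0.4, -0.3, -3.1]
opening: 0.211
grasp_force: 79.2
```

Emit:
{"api": "play_rows", "payload": {"rows": [{"dp": [0.7,-0.17,0],"turn": [0,0,0.77],"fingers": 1},{"dp": [0.68,-0.22,0],"turn": [0,0,0.77],"fingers": 1},{"dp": [0,0,0],"turn": [0,0,0],"fingers": 1},{"dp": [0,0,0],"turn": [0,0,0],"fingers": 1},{"dp": [0,0,0],"turn": [0,0,0],"fingers": 1}]}}

```text
clock: 23.9
eef_pos: [528.9, 313.1, 142.4]
tcp_rot: [-3.14, 0.003, 1.184]
contact_force: [-0.3, -0.3, -3.5]
opening: 0.212
grasp_force: 79.2
```

```bash
python3 - <<'E'
from h import *
plan(*CASE,85,CY+np.pi/2,1,n=2)
f,im=grab("scene"); cv2.imwrite("pics/l1.png",cv2.resize(im[120:300,380:600],None,fx=3,fy=3))
E
```

```text
delta [ -0.9   1.9 -57.4] dyaw -0.1 rows 2
{"dp":[0.02, -0.02, 0.72],"turn":[0,0,0.01],"fingers":1}, {"dp":[0.02, -0.02, 0.72],"turn":[0,0,0.01],"fingers":1},
```

View pics/l1.png

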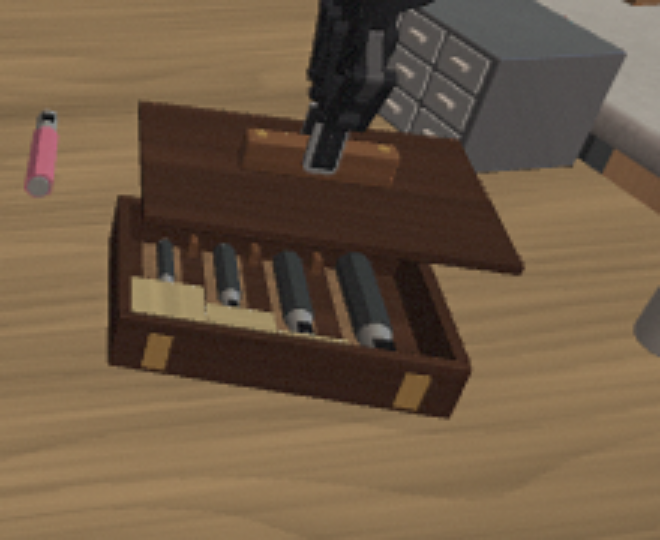

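Picture: the lid hangs level over the case, gripped at the middle of its pull (crop 325,150), square with the case. Lower to just above the rim, then in gently.

Emit:
{"api": "play_rows", "payload": {"rows": [{"dp": [0.04,-0.05,0.6],"turn": [0,0,0],"fingers": 1},{"dp": [0,0,0.6],"turn": [0,0,0],"fingers": 1},{"dp": [0,0,0.3],"turn": [0,0,0],"fingers": 1},{"dp": [0,0,0],"turn": [0,0,0],"fingers": 1},{"dp": [0,0,0],"turn": [0,0,0],"fingers": 1}]}}

```text
clock: 24.37
eef_pos: [528.6, 315.2, 84.0]
tcp_rot: [-3.141, 0.002, 1.182]
contact_force: [0.6, 0.8, -3.3]
opening: 0.211
grasp_force: 79.1
```

```bash
python3 - <<'E'
from h import *
plan(*CASE,66,CY+np.pi/2,1,n=2)
f,im=grab("scene"); g,im2=grab("top"); cv2.imwrite("pics/l2.png",np.hstack([cv2.resize(im[150:280,390:570],None,fx=2.4,fy=2.4),cv2.resize(im2[120:250,125:270],None,fx=2.4,fy=2.4)]))
E
```

```text
delta [ -0.6  -0.2 -18. ] dyaw -0.0 rows 2
{"dp":[-0.01, -0.01, 0.23],"turn":[0,0,0.00],"fingers":1}, {"dp":[-0.01, -0.01, 0.23],"turn":[0,0,0.00],"fingers":1},
```

View pics/l2.png

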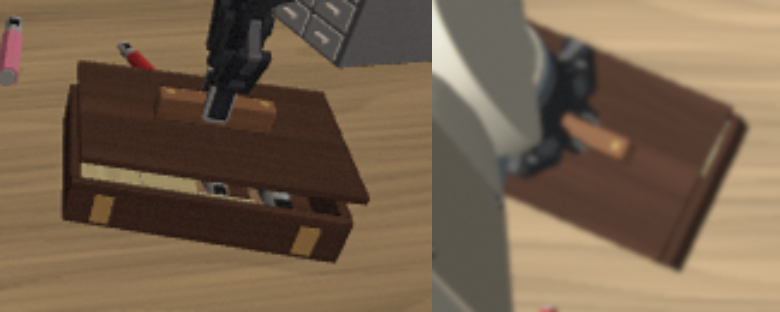

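Picture: the lid is about 20 mm above seated, edges parallel with the rim in both views. Lower it.

Emit:
{"api": "play_rows", "payload": {"rows": [{"dp": [-0.02,-0.01,0.15],"turn": [0,0,0],"fingers": 1},{"dp": [0,0,0.1],"turn": [0,0,0],"fingers": 1},{"dp": [0,0,0.1],"turn": [0,0,0],"fingers": 1},{"dp": [0,0,0],"turn": [0,0,0],"fingers": 1},{"dp": [0,0,0],"turn": [0,0,0],"fingers": 1}]}}

```text
clock: 24.88
eef_pos: [528.0, 315.5, 70.2]
tcp_rot: [-3.141, 0.0, 1.183]
contact_force: [-0.4, -0.4, -3.4]
opening: 0.209
grasp_force: 79.2
```

Emit:
{"api": "play_rows", "payload": {"rows": [{"dp": [0,0,0.05],"turn": [0,0,0],"fingers": 1},{"dp": [0,0,0.04],"turn": [0,0,0],"fingers": 1},{"dp": [0,0,0],"turn": [0,0,0],"fingers": 1},{"dp": [0,0,0],"turn": [0,0,0],"fingers": 1}]}}

```text
clock: 25.22
eef_pos: [528.2, 315.6, 66.8]
tcp_rot: [-3.141, 0.0, 1.183]
contact_force: [-0.2, 0.0, -3.4]
opening: 0.209
grasp_force: 79.2
```

Emit:
{"api": "play_rows", "payload": {"rows": [{"dp": [0,0,0.05],"turn": [0,0,0],"fingers": 1},{"dp": [0,0,0.02],"turn": [0,0,0],"fingers": 1},{"dp": [0,0,0],"turn": [0,0,0],"fingers": 1},{"dp": [0,0,0],"turn": [0,0,0],"fingers": 1}]}}

```text
clock: 25.55
eef_pos: [528.1, 315.6, 64.0]
tcp_rot: [-3.141, 0.0, 1.183]
contact_force: [-0.2, -0.9, -3.7]
opening: 0.212
grasp_force: 79.2
```

```bash
python3 - <<'E'
from h import *
f,im=grab("scene"); g,im2=grab("top"); cv2.imwrite("pics/l3.png",np.hstack([cv2.resize(im[160:280,400:550],None,fx=2.8,fy=2.8),cv2.resize(im2[130:250,160:270],None,fx=2.8,fy=2.8)]))
E
```

```text
(no output)
```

View pics/l3.png

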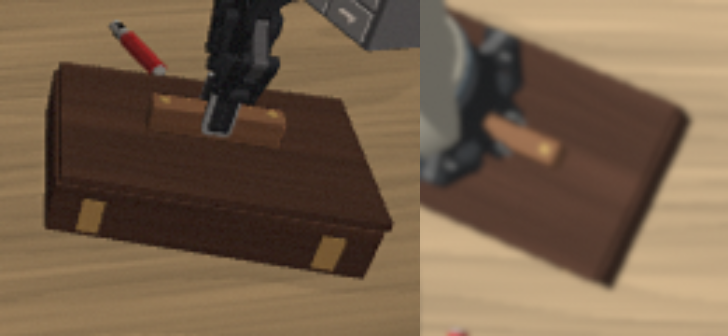

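Picture: the lid lies on the rim, aligned all round to within a few mm. Lower the last millimetre, release and withdraw.

Emit:
{"api": "play_rows", "payload": {"rows": [{"dp": [0,0,0.03],"turn": [0,0,0],"fingers": 1},{"dp": [0,0,0],"turn": [0,0,0],"fingers": 1},{"dp": [0,0,0],"turn": [0,0,0],"fingers": 0.7},{"dp": [0,0,0],"turn": [0,0,0],"fingers": 0.5},{"dp": [0,0,0],"turn": [0,0,0],"fingers": 0.4}]}}

```text
clock: 26.07
eef_pos: [528.5, 315.8, 63.1]
tcp_rot: [3.141, -0.001, 1.183]
contact_force: [0.1, 1.0, 0.0]
opening: 0.57
grasp_force: 0.0
```

Emit:
{"api": "play_rows", "payload": {"rows": [{"dp": [0,0,0],"turn": [0,0,0],"fingers": 0.4},{"dp": [0,0,-0.4],"turn": [0,0,0],"fingers": 0.4},{"dp": [0,0,-0.8],"turn": [0,0,0],"fingers": 0.4},{"dp": [0,0,-0.9],"turn": [0,0,0],"fingers": 0.4},{"dp": [0,0,-0.9],"turn": [0,0,0],"fingers": 0.4}]}}

```text
clock: 26.48
eef_pos: [527.7, 315.3, 183.7]
tcp_rot: [-3.141, 0.001, 1.183]
contact_force: [0.6, -0.6, -0.3]
opening: 0.601
grasp_force: 0.0
```

Emit:
{"api": "play_rows", "payload": {"rows": [{"dp": [0,0.9,0],"turn": [0,0,0],"fingers": 0.4},{"dp": [0,0.9,0],"turn": [0,0,0],"fingers": 0.4},{"dp": [0,0.9,0],"turn": [0,0,0],"fingers": 0.4},{"dp": [0,0,0],"turn": [0,0,0],"fingers": 0.4},{"dp": [0,0,0],"turn": [0,0,0],"fingers": 0.4}]}}

```text
clock: 26.9
eef_pos: [629.5, 273.7, 182.5]
tcp_rot: [3.142, -0.0, 1.18]
contact_force: [-0.9, 0.6, 0.4]
opening: 0.599
grasp_force: 0.0
```

```bash
python3 - <<'E'
from h import *
f,im=grab("scene"); cv2.imwrite("pics/l4.png",cv2.resize(im[160:280,390:570],None,fx=4,fy=4,interpolation=cv2.INTER_CUBIC))
E
```

```text
(no output)
```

View pics/l4.png

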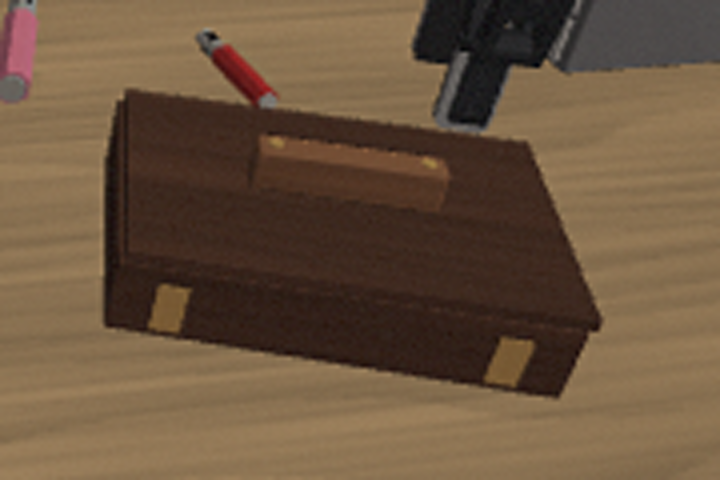

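Picture: the lid sits flat with an even front edge (crop 127,262 → 600,325), shifted only a few mm, and the gripper is clear. Check the top corners against z = 54, then hand in.

```bash
python3 - <<'E'
from h import *
f=r.grab_frame("scene")
for u,v in((127,258),(600,322),(528,142),(127,92)):
    print(w2c(ray(f,390+u/4,160+v/4,54)).round(1))
E
```

```text
[  92.3 -113.7]
[ 86.2 115.6]
[-78.7 117.1]
[ -75.1 -112.8]
```

```bash
python3 -c "
from rig import r
print(r.sign_off())"
```

```text
the job is handed in; nothing more can be done
None
```

The job is handed in: all four punches lie flat in their bays in order of size, the lid sits flat on the case with the gripper clear, and it took about 27 s of the 128 s allowed.

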